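Mount the keyed rotor head on the inclined tube rotator and start it

ROBOT

A 6-joint arm with a two-finger parallel gripper is mounted at the origin on the work surface. World frame = base frame: x ahead of the robot, y to its left, z up, the work surface at z = 0. Lengths are in m, angles in degrees, forces in N, time in s.
With the tool pointing down it reaches from about 0.4 to 0.825 m from the base axis. Payload 7 kg.
Tool frame: the origin (TCP) lies at the very end of the fingers, on their centre line; the grasp point (between the pads) lies 19 mm behind it (ctrl.tcp_to_grasp is the distance from the TCP to the grasp point, in m); z points along the fingers, y is the direction in which the jaws open and shut (so a half turn about z gives the same grasp; the last joint's range is limited). The gripper opens to 88 mm and grips with 3 to 60 N. Pads are 19 mm wide; open, the fingers measure 130 mm over their backs; the gripper's body (78 mm by 193 mm) begins 47 mm behind the grasp point.
Start: joints at [-51.389, 20.546, 0.682, 0, -70.136, -16.507], TCP at [0.254, -0.625, 0.227] pointing down, gripper open.
Joint ranges: [-176.03, 176.03], [-82.01, 121.73], [-58.28, 71.71], [-173.87, 95.51], [-174.79, -0.11], [-173.66, 173.66]. Speed limits (degrees/s): [136.94, 136.94, 172.46, 180, 180, 180].

INTERFACE

Orientations are given as [roll, pitch, yaw] about the fixed x, y, z axes, in that order (R = Rz(yaw) Ry(pitch) Rx(roll)).
In Python, from plant import ctrl gives the robot as it stands.
- The arm moves only by the tool jog_arm, never from a script. Its argument "commands" is a list of rows, each an object of numbers: "x", "y", "z": the shift along the tool's x, y, z in cm; "roll": the turn about the tool's z in rad. In form: [{"x": .., "y": .., "z": .., "roll": ..}, ...]. A call has 1 to 12 rows; each row shifts and turns the commanded pose from where the row before left it, along the tool's axes as they then stand; what a row does not reach is not made up. A row lasts 1/10 s, in which the tool goes at most 50 mm and 8.59 degrees, less where a joint would pass 70% of its speed; a pose out of reach is approached as far as the arm can. A call is refused whole if a number of a shift passes 5 or a number of a turn 0.15, either way. A call with a gripper value outside its range is refused whole. "gripper" is the finger opening in cm, from 0 to 8.76, set as the call begins (left out, the last holds). The fingers move at their own pace and stop on an object; the grip force is fixed at half the most. Time passes only in rows, so rows that do not move let the fingers close. It gives the time, the measured TCP pose, the force and the opening at its end, in the units of the state.
- ctrl.get_obs(): the state, without advancing time (a new reading comes with each control period).
- ctrl.snapshot(name): name is "scene" or "top" or "wrist"; returns a dict with "image" (480x640x3 uint8, red, green, blue), "mtx" (3x3 intrinsics, pixels), "position" and "orientation" of the camera in the world; the wrist camera has in their place "hand_eye" (4x4, takes a point from camera to tool coordinates, whose origin is the TCP and whose axes are the flange's). Camera axes: x right, y up, looking along -z (the intrinsics and any distortion apply to the point x, -y, -z); pixel columns grow to the right and rows downward; lengths in m; the calibration is good to about 2 mm. The wrist camera is an equidistant fisheye: a pixel r from the principal point sees the ray r / f radians off the axis. A picture is of the moment at which its call begins: read the wrist's pose just before it. There is no depth.
- ctrl.close_job(): hands the job in, once; it reports no verdict.
Trained networks look in the newest picture that a camera, given by its name, has taken for a name from the list of things; names that differ only in an ending like _2 or _b are one class to them, and where a whole thing is asked for, a point or a joint stands for the part that bears it (a point fixed in the world has none). Each returns a list of dicts, best first, with "confidence" (0 to 1); they miss things now and then, are a little off and sometimes report something else, mostly with a low value. They report only what shows in the picture. A call takes as long as a camera call.
- ctrl.search_frame(camera, query): "position" ([column, row] as shares, 0 to 1, of the picture: columns of its width, rows of its height, amid what is visible of it).
- ctrl.regions_of(camera, query): "mask" (480x640 bool, what is visible of it) and "position" ([column, row] as shares, 0 to 1, of the picture: columns of its width, rows of its height, amid what is visible of it).
The state is a dict: "clock": time; "joint_pos": joint angles; "qvel": joint speeds; "tau": joint torques, N m; "tool_pos": TCP position; "orientation": TCP orientation; "force": force on the tool from outside, world axes, zero at the start; "moment": the same for the moment, N m; "opening": finger opening in m.
Only numpy, scipy, OpenCV 4.12 (cv2) and the standard library are available. Lean on these libraries where they do the work, as an engineer would, in place of code of your own. Each camera call takes 0.05 s, during which the arm holds its last target.

TASK

Get the tube rotator running: pick up the blue rotor head, turn it so that its keyway matches the brass key, and slide it onto the inclined shaft until it sits fully home on the dark flange, then let go of it. Then push the red-knobbed power lever on the control box all the way over to the other side, and after that press the green start button fully down and let it come up again. Do not knock over or shove away the other things on the bench.

Things in the scene. Friction and masses are not known exactly. Their poses are not given: they have to be found in the camera images.
- head_grip (a point): Grip point of the loose rotor head: on the bore's axis, mid boss, 33 mm above the underside, 23 above the blue plate's top, 21 below the boss's top. z: underside to boss top; x: to the keyway. The aluminium boss is an octagon 40 mm across flats; any of its four pairs of flats can be gripped: they face along x, y and at 45 degrees between.
- head: The same rotor head, 54 mm tall, 0.15 to 0.31 kg: blue octagonal plate 92 mm across, 10 mm thick, boss on top. Bore right through: octagonal, 20 mm across flats, with a keyway 8.4 mm wide out to 15.5 mm from the centre on the +x side, shown by red marks on plate and boss rim. Origin: bore axis at the underside; axes as head_grip. It lies flat on a grey pad 4 mm thick.
- shaft_seat (a point): On the axis of the drive's shaft at the face of the dark flange, 135 mm above the bench. z points out along the shaft, 30 degrees off vertical, leaning roughly to the robot; x points to the brass key. Fully home: head_grip 33 mm out along z, head z along shaft z, head x along shaft x. The spindle is braked and keeps its angle under up to 2 N m.
- drive: Drive unit, fixed: white base 170 x 150 mm, 28 mm tall, inclined motor 76 mm wide. Dark steel shaft 18 mm thick, 48 mm long from the dark flange (56 mm wide), chamfered. Brass key 6 mm wide, out to 13.5 mm from the axis, from the flange to 38 mm out (the last 10 mm of shaft are plain round); red mark on the flange at the key. Origin: under the shaft seat, on the bench.
- power_tip (a point): Centre of the red ball knob, 26 mm across, on the power lever (10 mm rod, ball 70 mm from the hinge; hinge 67 mm above the bench, on a white block that rises to 80 mm at the hinge). Moves with the lever. y is the hinge axis: level, roughly to the robot's left; to switch on, push level along y cross world-up, roughly away from the robot.
- power (a joint): Power lever angle, rad: 0 = off, leaning 0.5 rad to the box's front (roughly to the robot); 1.0 = on, against its stop, leaning 0.5 rad to the back. Starts at 0 to 0.12, stays where left, takes about 1 N at the ball.
- start_top (a point): Centre of the top of the round green start button, 32 mm wide, in a black housing 48 mm wide, on the control box, 92 mm to the right of the lever (-y of its hinge axis). 67 mm above the bench. z up.
- start (a joint): Start button travel, m: 0 up, 0.006 fully down; springs back; fully down takes 5 N.
- control: Control box, fixed, grey, 130 (x) x 170 (y) x 45 mm tall, black top panel; carries lever (left) and button (right). Origin: underside centre; front faces -x. It stands left or right of the drive, the head on the other side.
- dropper: Bystander, loose: small amber dropper bottle with blue cap, 32 mm wide, 75 mm tall. Origin at its underside's centre. Leave alone.
- dishes: Bystander, loose: stack of three clear lidded culture dishes, 88 mm wide, 45 mm tall. Origin at its underside's centre. Leave alone.
- slidebox: Bystander, loose: flat blue slide box, 62 x 92 mm, 32 mm tall. Origin at its underside's centre. Leave alone.
- tape: Bystander, loose: violet roll of tape lying flat, 64 mm wide, 20 mm tall. Origin at its underside's centre. Leave alone.
- beaker: Bystander, loose: glass beaker, 70 mm wide, 90 mm tall. Origin at its underside's centre. Leave alone.
- tuberack: Bystander, loose: orange tube rack, 160 x 70 mm, 70 mm tall, with capped tubes. Origin at its underside's centre. Leave alone.

How it is judged:
By the outcome, as a careful person would: the job done as asked, in the order asked, and still so for the second after the job is handed in, with the robot touching nothing.
It also fails if it takes over 58 s, if anything falls off the work surface, if the arm or the gripper's body presses on something with over 40 N, if the wrist force passes 120 N, or if a joint passes its speed limit or range.

## Working session

There is one attempt and no reset: what is moved stays moved. The work goes in short steps, Python scripts to look and compute and a tool call to move; the robot and the scene stay as the last step left them, time stands still between calls to the robot, and variables do not carry over. Pictures are saved under pics/ and viewed, and the job is handed in when it is done.

Besides the shell and the picture viewer there is one more tool, called after ">>>" in YAML: its name, and indented under it one key for each argument. jog_arm: Moves the arm, as the interface text tells. Its arguments: {"type":"object","properties":{"commands":{"type":"array"},"gripper":{"type":"number"}},"required":["commands"]}

```bash
ls; mkdir -p pics
cat > h.py <<'E'
import numpy as np, cv2
from scipy.spatial.transform import Rotation as R
from plant import ctrl
def snap(n,f=None):
    s=ctrl.snapshot(n)
    if f: cv2.imwrite('pics/'+f,s['image'][:,:,::-1])
    return s
E
python3 - <<'E'
from h import *
for n in ['scene','top','wrist']:
    s=snap(n,n+'0.png')
    print(n,{k:np.round(v,4).tolist() if not isinstance(v,str) else v for k,v in s.items() if k!='image'})
    for q in ['head','drive','control','power_tip','start_top','head_grip','dropper','dishes','slidebox','tape','beaker','tuberack']:
        try:
            r=ctrl.search_frame(n,q)
            print(q,[(round(a['confidence'],2),round(a['position'][0]*640),round(a['position'][1]*480)) for a in r[:2]])
        except Exception as e: print(q,e)
print(ctrl.get_obs())
E
```

```text
pics
scene {'mtx': [[576.6387, 0.0, 325.0347], [0.0, 576.6387, 236.9381], [0.0, 0.0, 1.0]], 'position': [1.3351, 0.5402, 0.9687], 'orientation': [47.3647, 1.0862, 119.688]}
head [(0.87, 441, 277)]
drive [(0.91, 282, 273)]
control [(0.65, 222, 203), (0.61, 373, 240)]
power_tip [(0.65, 237, 168)]
start_top [(0.61, 200, 186)]
head_grip [(0.9, 439, 274), (0.53, 303, 214)]
dropper [(0.7, 398, 332)]
dishes [(0.56, 187, 269)]
slidebox [(0.64, 373, 241)]
tape [(0.61, 302, 217), (0.26, 235, 170)]
beaker [(0.96, 155, 229)]
tuberack [(0.97, 521, 343), (0.19, 157, 228)]
top {'mtx': [[436.8758, 0.0, 319.6949], [0.0, 436.8758, 239.7546], [0.0, 0.0, 1.0]], 'position': [0.3501, 0.0825, 1.0978], 'orientation': [10.2789, -1.8061, -88.7342]}
head [(0.71, 214, 287)]
drive [(0.78, 345, 222), (0.6, 483, 277)]
control [(0.97, 456, 278), (0.28, 216, 285)]
power_tip [(0.55, 212, 285), (0.47, 453, 289)]
start_top [(0.43, 485, 275)]
head_grip [(0.82, 211, 285)]
dropper [(0.74, 225, 200)]
dishes [(0.64, 423, 185), (0.51, 212, 284)]
slidebox [(0.71, 422, 185), (0.56, 292, 302)]
tape [(0.63, 366, 308)]
beaker [(0
[... 381 characters left out ...]
hes []
slidebox []
tape []
beaker []
tuberack []
{'clock': 1.95, 'joint_pos': array([-5.13900492e+01,  2.05435938e+01,  6.82257315e-01,  7.81125831e-04,
       -7.01359923e+01, -1.65061504e+01]), 'qvel': array([ 0.00734756, -0.03275363,  0.02968215,  0.07014232,  0.03941863,
        0.00836111]), 'tau': array([-1.90383187e-03, -5.82370663e+01,  2.93286395e+01,  7.00239703e+00,
        1.25088179e-02, -2.44815573e-05]), 'tool_pos': array([ 0.25395657, -0.62538463,  0.22659722]), 'orientation': array([-1.79997230e+02,  5.45720919e-05, -1.57895934e+02]), 'force': array([-0.6142313 , -0.03946623, -0.18686917]), 'moment': array([0.05027694, 0.02073526, 0.00068832]), 'opening': 0.0878653451057485}
```

View pics/scene0.png

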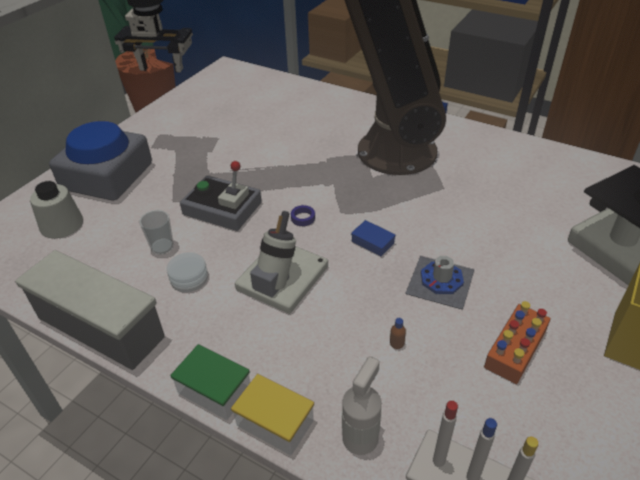

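View pics/top0.png

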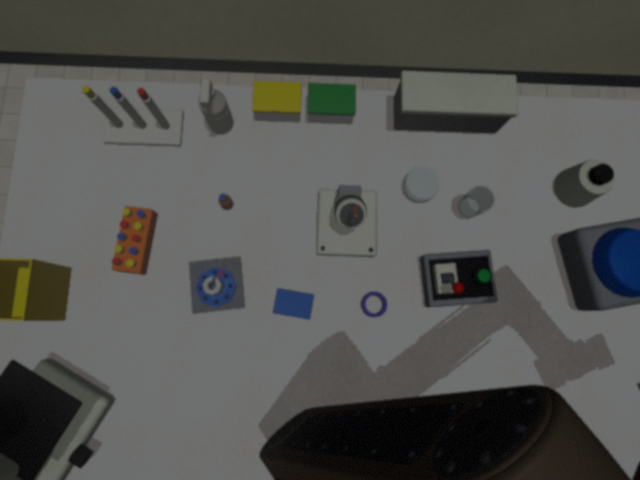

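View pics/wrist0.png

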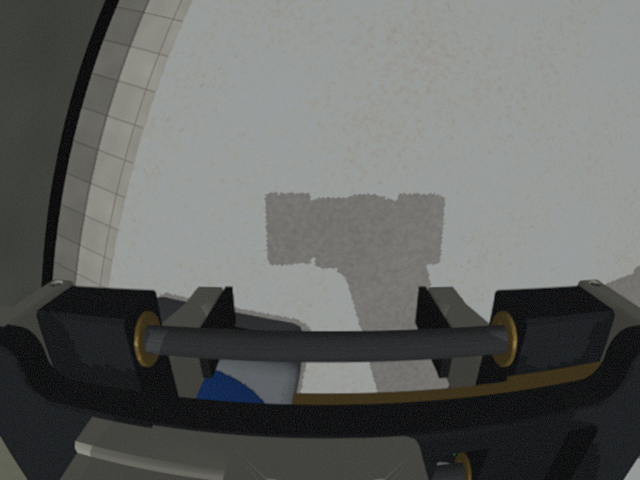

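```bash
cat >> h.py <<'E'
import json
CAM={'scene':dict(f=576.6387,c=(325.0347,236.9381),p=[1.3351,.5402,.9687],o=[47.3647,1.0862,119.688]),
'top':dict(f=436.8758,c=(319.6949,239.7546),p=[.3501,.0825,1.0978],o=[10.2789,-1.8061,-88.7342])}
HE=np.array([[-0.0003,.9576,.288,.0784],[1,.0001,.0007,.0007],[.0007,.288,-.9576,-.1589],[0,0,0,1]])
WF=371.6483; WC=(325.1182,243.7884)
def eul(o): return R.from_euler('xyz',o,degrees=True).as_matrix()
def ray(n,u,v,pose=None):
    if n=='wrist':
        dx,dy=u-WC[0],v-WC[1]; r=np.hypot(dx,dy); t=r/WF
        d=np.array([np.sin(t)*dx/max(r,1e-9),-np.sin(t)*dy/max(r,1e-9),-np.cos(t)])
        p,M=pose
        return M@HE[:3,3]+p, M@HE[:3,:3]@d
    c=CAM[n]; d=np.array([(u-c['c'][0])/c['f'],-(v-c['c'][1])/c['f'],-1])
    return np.array(c['p']),eul(c['o'])@(d/np.linalg.norm(d))
def onplane(n,u,v,z,pose=None):
    p,d=ray(n,u,v,pose); return p+d*(z-p[2])/d[2]
def proj(n,P,pose=None):
    P=np.atleast_2d(P)
    if n=='wrist':
        p,M=pose; q=((P-p)@M-HE[:3,3])@HE[:3,:3]
        r=np.hypot(q[:,0],q[:,1]); t=np.arctan2(r,-q[:,2])
        return np.c_[WC[0]+WF*t*q[:,0]/r, WC[1]-WF*t*q[:,1]/r]
    c=CAM[n]; q=(P-c['p'])@eul(c['o'])
    return np.c_[c['c'][0]-c['f']*q[:,0]/q[:,2], c['c'][1]+c['f']*q[:,1]/q[:,2]]
def tri(obs):
    A=np.zeros((3,3));b=np.zeros(3)
    for p,d in obs:
        d=d/np.linalg.norm(d);Q=np.eye(3)-np.outer(d,d);A+=Q;b+=Q@p
    return np.linalg.solve(A,b)
E
python3 - <<'E'
from h import *
P=lambda *a:print(a,np.round(onplane(*a),3))
P('top',212,285,.05);P('scene',441,277,.014);P('scene',444,264,.054)
P('top',217,285,.004);P('scene',441,281,.004)
print('btn',onplane('top',485,275,.067),onplane('scene',203,185,.067))
for a,b in [((458,288),(236,166))]: print('ball',tri([ray('top',*a),ray('scene',*b)]))
print('tape',onplane('top',373,304,.01),'slide',onplane('top',294,303,.03),'dishes',onplane('top',421,184,.045),'beaker',onplane('top',468,207,.01),'drop',onplane('top',226,202,.04),'rack',onplane('top',133,239,.05))
E
python3 - <<'E'
import cv2
for n,(x0,x1,y0,y1) in {'scene':(170,340,140,310),'top':(180,260,250,320)}.items():
    i=cv2.imread(f'pics/{n}0.png')[y0:y1,x0:x1]
    k=600//max(i.shape[:2]); cv2.imwrite(f'pics/{n}0c.png',cv2.resize(i,None,fx=k,fy=k,interpolation=2))
i=cv2.imread('pics/top0.png')[170:320,310:510]
cv2.imwrite('pics/top0d.png',cv2.resize(i,None,fx=4,fy=4,interpolation=2))
E
```

```text
('top', 212, 285, 0.05) [0.425 0.307 0.05 ]
('scene', 441, 277, 0.014) [0.434 0.308 0.014]
('scene', 444, 264, 0.054) [0.431 0.309 0.054]
('top', 217, 285, 0.004) [0.428 0.305 0.004]
('scene', 441, 281, 0.004) [0.436 0.31  0.004]
btn [ 0.46310352 -0.34341051  0.067     ] [ 0.4710887  -0.33404179  0.067     ]
ball [ 0.4253254  -0.25550028  0.12492056]
tape [ 0.39025825 -0.08297627  0.01      ] slide [0.38747482 0.11180405 0.03      ] dishes [ 0.6921223  -0.19940181  0.045     ] beaker [ 0.64526312 -0.33047632  0.01      ] drop [0.63152703 0.28825194 0.04      ] rack [0.53024349 0.50305056 0.05      ]
```

View pics/scene0c.png

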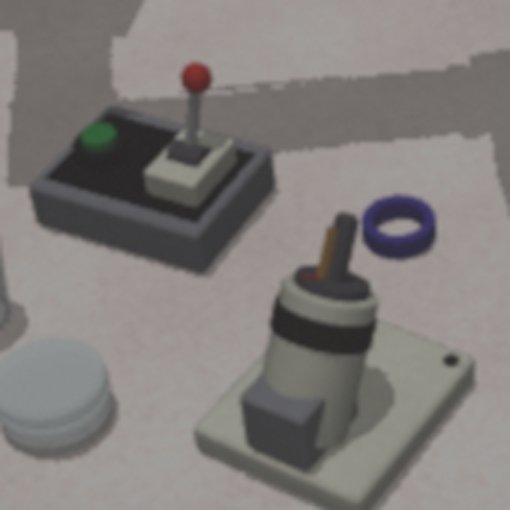

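View pics/top0c.png

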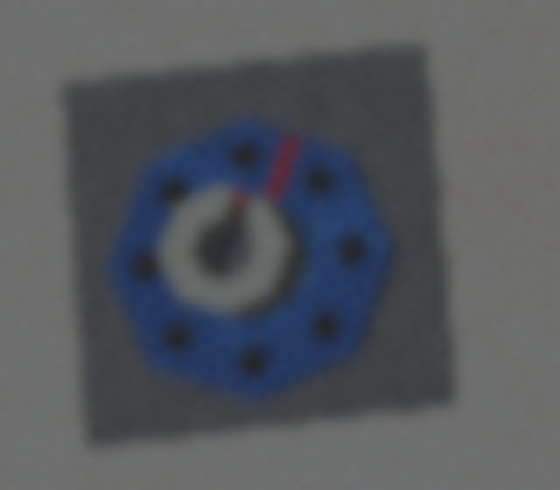

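View pics/top0d.png

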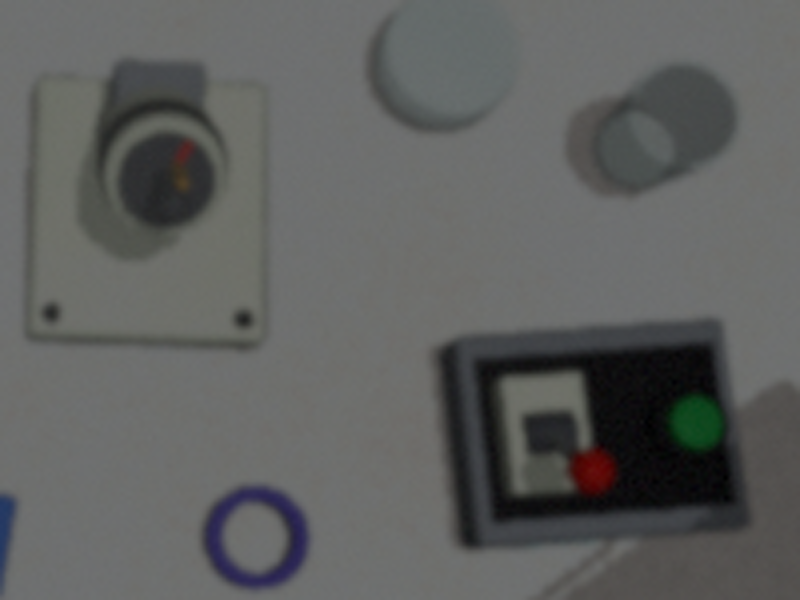

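>>> jog_arm:
  commands:
    - {"x": 0, "y": 3, "z": -4, "roll": 0.05}

```text
clock: 2.05
tool_pos: [0.2423, -0.5964, 0.259]
orientation: [179.3, -0.1, -160.8]
force: [-0.1, 0.5, -0.1]
opening: 0.0876
```

>>> jog_arm:
  commands:
    - {"x": -3, "y": 4, "z": -2, "roll": 0.1}
    - {"x": -3, "y": 4, "z": 0, "roll": 0.1}
    - {"x": -3, "y": 4, "z": 0, "roll": 0.1}
    - {"x": -3, "y": 4, "z": 0, "roll": 0.1}
    - {"x": -3, "y": 4, "z": 0, "roll": 0.1}

```text
clock: 2.55
tool_pos: [0.3622, -0.3829, 0.2859]
orientation: [-180.0, 0.1, 170.3]
force: [1.9, -1.1, 1.3]
opening: 0.0878
```

>>> jog_arm:
  commands:
    - {"x": 0, "y": 0, "z": 0, "roll": 0, "pitch": 0.0}

```text
validation failed for argument at $.co...
```

>>> jog_arm:
  commands:
    - {"x": -2.2, "y": 3.8, "z": -0.5}
    - {"x": -2.2, "y": 3.8, "z": -0.5}
    - {"x": -2.2, "y": 3.8, "z": -0.5}
    - {"x": -2.2, "y": 3.8, "z": -0.5}
    - {"x": -2.2, "y": 3.8, "z": -0.5}
    - {"x": -2.2, "y": 3.8, "z": -0.5}
    - {"x": -2.2, "y": 3.8, "z": -0.5}
    - {"x": -2.2, "y": 3.8, "z": -0.5}
    - {"x": -2.2, "y": 3.8, "z": -0.5}
    - {"x": -2.2, "y": 3.8, "z": 0}
    - {"x": -2.2, "y": 3.8, "z": 0}
    - {"x": -2.2, "y": 3.8, "z": 0}

```text
validation failed for argument at $.co...
```

>>> jog_arm:
  commands:
    - {"x": 0}
    - {"x": 0}

```text
validation failed for argument at $.co...
```

```bash
cat >> h.py <<'E'
def wsnap(f):
    o=ctrl.get_obs(); s=snap('wrist',f)
    pose=(o['tool_pos'],eul(o['orientation']))
    np.savez('pics/'+f+'.npz',p=pose[0],M=pose[1])
    print('clock',o['clock'],np.round(o['tool_pos'],4),np.round(o['orientation'],2),'q',np.round(o['joint_pos'],2),'F',np.round(o['force'],1),'open',round(o['opening'],4))
    return pose
def lpose(f):
    a=np.load('pics/'+f+'.npz'); return a['p'],a['M']
E
python3 -c "
from h import *
wsnap('w1.png')"
```

```text
clock 2.55 [ 0.3622 -0.3829  0.2859] [-1.7998e+02  8.0000e-02  1.7033e+02] q [-25.25   4.46 -12.43   0.   -73.03 -74.42] F [ 1.9 -1.1  1.3] open 0.0878
```

View pics/w1.png

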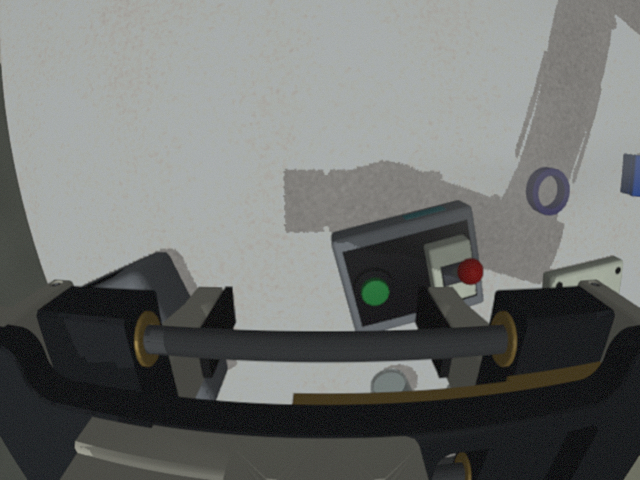

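>>> jog_arm:
  commands:
    - {"x": -2.2, "y": 3.8, "z": -0.5, "roll": 0}
    - {"x": -2.2, "y": 3.8, "z": -0.5, "roll": 0}
    - {"x": -2.2, "y": 3.8, "z": -0.5, "roll": 0}
    - {"x": -2.2, "y": 3.8, "z": -0.5, "roll": 0}
    - {"x": -2.2, "y": 3.8, "z": -0.5, "roll": 0}
    - {"x": -2.2, "y": 3.8, "z": -0.5, "roll": 0}
    - {"x": -2.2, "y": 3.8, "z": -0.5, "roll": 0}
    - {"x": -2.2, "y": 3.8, "z": -0.5, "roll": 0}
    - {"x": -2.2, "y": 3.8, "z": -0.5, "roll": 0}
    - {"x": -2.2, "y": 3.8, "z": 0, "roll": 0}
    - {"x": -2.2, "y": 3.8, "z": 0, "roll": 0}
    - {"x": -2.2, "y": 3.8, "z": 0, "roll": 0}

```text
clock: 3.8
tool_pos: [0.6979, 0.0235, 0.3303]
orientation: [180.0, 0.0, 170.6]
force: [0.4, -1.2, -0.2]
opening: 0.0876
```

>>> jog_arm:
  commands:
    - {"x": 0, "y": 0, "z": 0, "roll": 0}
    - {"x": 0, "y": 0, "z": 0, "roll": 0}

```text
clock: 4.0
tool_pos: [0.6972, 0.0229, 0.3289]
orientation: [-180.0, -0.1, 170.7]
force: [0.3, -0.9, 0.4]
opening: 0.0877
```

```bash
python3 -c "
from h import *
wsnap('w2.png')
p=lpose('w1.png'); print('ball', tri([ray('wrist',470,271,p),ray('scene',236,166),ray('top',458,288)]), tri([ray('wrist',470,271,p),ray('scene',236,166)]),'btn',onplane('wrist',376,292,.067,p))"
```

```text
clock 4.0 [0.6972 0.0229 0.3289] [-1.7995e+02 -9.0000e-02  1.7068e+02] q [  17.84   20.54   13.71    0.    -83.27 -117.16] F [ 0.3 -0.9  0.4] open 0.0877
ball [ 0.42731223 -0.25351101  0.12835534] [ 0.42895987 -0.25184465  0.12785106] btn [ 0.4623931  -0.34193904  0.067     ]
```

View pics/w2.png

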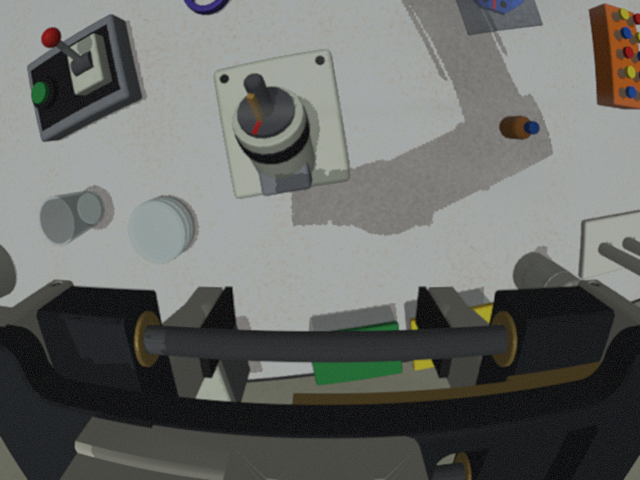

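Run:
```python
import cv2
i=cv2.imread('pics/w2.png')[40:210,200:360]; cv2.imwrite('pics/w2c.png',cv2.resize(i,None,fx=3.5,fy=3.5,interpolation=2))
```

```text
(no output)
```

View pics/w2c.png

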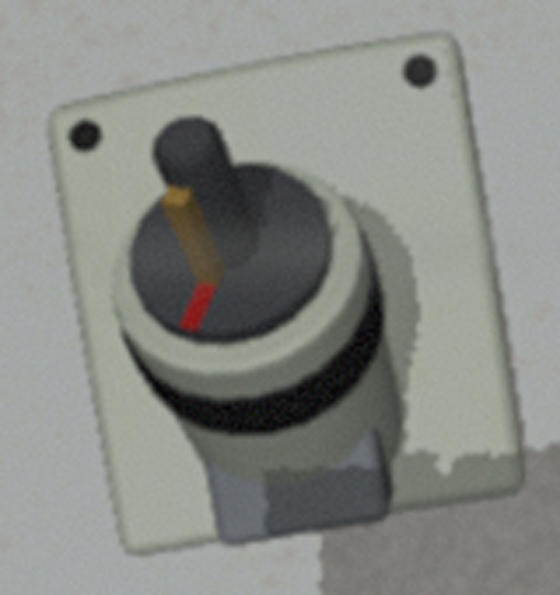

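```bash
cat > fitd.py <<'E'
from h import *
from scipy.optimize import least_squares
def frame(phi,psi,tilt=30):
    # shaft z leaning toward azimuth phi; key x rotated psi
    z=R.from_euler('z',phi,degrees=True).apply([np.sin(np.radians(tilt)),0,np.cos(np.radians(tilt))])
    M=(R.from_euler('z',phi,degrees=True)*R.from_euler('y',tilt,degrees=True)*R.from_euler('z',psi,degrees=True)).as_matrix()
    return M
C=lambda x,y:(x/3.5+200,y/3.5+40)
pose=lpose('w2.png')
t=np.linspace(0,2*np.pi,721)
def circ(c,M,r): return c+np.outer(np.cos(t)*r,M[:,0])+np.outer(np.sin(t)*r,M[:,1])
def pred(v):
    s=np.array([v[0],v[1],.135]);M=frame(v[2],v[3])
    f=proj('wrist',circ(s,M,.028),pose)
    tip=proj('wrist',circ(s+M[:,2]*.048,M,.008),pose)
    pts=proj('wrist',[s+M@[.0115,0,.038],s+M@[.028,0,0],s+M@[.0135,0,0]],pose)
    return np.r_[f[:,0].min(),f[:,0].max(),f[:,1].min(),f[:,1].max(),tip[:,0].min(),tip[:,1].min(),pts.ravel()]
obs=np.r_[C(131,0)[0],C(331,0)[0],C(0,163)[1],C(0,341)[1],C(156,0)[0],C(0,118)[1],C(177,195),C(191,331),C(205,283)]
if __name__=='__main__':
    r=least_squares(lambda v:pred(v)-obs,[.6,.03,180,120],x_scale=[.01,.01,5,10])
    print(np.round(r.x,4),np.round(r.fun,2)); print(frame(*r.x[2:]))
    for c in [(50,112),(457,35),(522,490),(130,552)]: print(onplane('wrist',*C(*c),.028,pose))
    s=np.array([r.x[0],r.x[1],.135]);M=frame(*r.x[2:])
    for cam in ['top','scene']: print(cam,proj(cam,[s,s+M[:,2]*.048,s+M@[.028,0,0],s+M@[.0115,0,.038]]).round(1))
E
python3 fitd.py
```

```text
[ 5.861000e-01 -1.530000e-02  1.785174e+02  1.536975e+02] [-0.52  0.31  0.36 -1.68 -0.24 -1.32  0.2   1.34 -0.99  0.28  1.22  1.06]
[[ 0.76463891  0.40681038 -0.49983262]
 [-0.4630485   0.88623853  0.0129366 ]
 [ 0.44823367  0.22155492  0.8660254 ]]
[ 0.51260781 -0.08680295  0.028     ]
[0.51452027 0.05981397 0.028     ]
[0.67910343 0.05627645 0.028     ]
[ 0.67718157 -0.08736441  0.028     ]
top [[351.7 214.3]
 [353.3 220.6]
 [358.1 203.9]
 [355.7 214.8]]
scene [[280.7 231.2]
 [285.7 210.3]
 [269.8 230.8]
 [280.2 214.5]]
```

>>> jog_arm:
  commands:
    - {"x": -4, "y": 0, "z": 0, "roll": 0}
    - {"x": -4, "y": 0, "z": 0, "roll": 0}
    - {"x": -4, "y": 0, "z": 0, "roll": 0}
    - {"x": -4, "y": 0, "z": 0, "roll": 0}

```text
clock: 4.45
tool_pos: [0.8554, -0.0061, 0.332]
orientation: [180.0, 0.1, 170.5]
force: [0.5, -0.3, 1.5]
opening: 0.0879
```

```bash
python3 -c "
from plant import ctrl
print(ctrl.get_obs())"
```

```text
{'clock': 4.45, 'joint_pos': array([ 1.25569469e+01,  3.80470137e+01,  4.26806989e+01,  1.29726204e-02,
       -9.45241009e+01, -1.12026381e+02]), 'qvel': array([-10.69605834,  49.70693424,  87.58600678,   0.26479725,
       -37.60120675,  10.70909147]), 'tau': array([ -0.52508449, -87.23022223,  24.3882519 ,   7.09223986,
         0.93193822,  -0.28426697]), 'tool_pos': array([ 0.85535408, -0.00606806,  0.33201808]), 'orientation': array([1.79970889e+02, 1.06435302e-01, 1.70529503e+02]), 'force': array([ 0.53463423, -0.25932189,  1.54533907]), 'moment': array([ 0.03258061, -0.26941432, -0.00136038]), 'opening': 0.08789064402850659}
```

>>> jog_arm:
  commands:
    - {"x": -2, "y": 0, "z": 0, "roll": 0}
    - {"x": -2, "y": 0, "z": 0, "roll": 0}
    - {"x": -2, "y": 0, "z": 0, "roll": 0}
    - {"x": 0, "y": 0, "z": 0, "roll": 0}

```text
clock: 4.85
tool_pos: [0.915, -0.0163, 0.3268]
orientation: [-179.9, -0.2, 170.5]
force: [0.7, -0.2, -1.5]
opening: 0.0877
```

```bash
python3 -c "
from plant import ctrl
print(ctrl.get_obs())"
```

```text
{'clock': 4.85, 'joint_pos': array([ 1.10741801e+01,  4.74615836e+01,  5.98324278e+01, -1.21760451e-02,
       -1.02568303e+02, -1.10611767e+02]), 'qvel': array([ 0.82035068, -3.14453478, -5.16852151, -0.45987087,  2.69361581,
       -0.49612979]), 'tau': array([-2.34056090e-02, -9.60768771e+01,  3.44306052e+01,  8.08722675e+00,
       -6.30401373e-01,  9.58675775e-02]), 'tool_pos': array([ 0.91497896, -0.01627573,  0.32677469]), 'orientation': array([-179.94161976,   -0.18900541,  170.46494609]), 'force': array([ 0.74850466, -0.22466376, -1.49384274]), 'moment': array([-0.02096042, -0.11977683, -0.00229388]), 'opening': 0.08773413620904408}
```

>>> jog_arm:
  commands:
    - {"x": -2, "y": 0, "z": 0, "roll": 0}
    - {"x": -2, "y": 0, "z": 0, "roll": 0}
    - {"x": -2, "y": 0, "z": 0, "roll": 0}
    - {"x": 0, "y": 0, "z": 0, "roll": 0}

```text
clock: 5.25
tool_pos: [0.9536, -0.0244, 0.3184]
orientation: [180.0, 1.2, 170.5]
force: [1.3, -0.1, 0.1]
opening: 0.0878
```

```bash
python3 -c "
from plant import ctrl
print(ctrl.get_obs())"
```

```text
{'clock': 5.25, 'joint_pos': array([  10.27450821,   53.78855375,   71.49328045,    0.36570758,
       -106.60587685, -109.63115059]), 'qvel': array([ 0.52000496, -1.6457673 ,  1.376302  ,  0.19445608, -1.43472074,
       -0.41174986]), 'tau': array([-2.14317525e-01, -9.66011238e+01,  3.00574350e+01,  7.21416950e+00,
        1.75935463e-01,  6.78317389e-02]), 'tool_pos': array([ 0.95356011, -0.02441874,  0.31839329]), 'orientation': array([179.95886804,   1.15233702, 170.53506859]), 'force': array([ 1.27632324, -0.12618208,  0.13562812]), 'moment': array([ 0.01456228,  0.08153311, -0.0175996 ]), 'opening': 0.08783345785208482}
```

>>> jog_arm:
  commands:
    - {"x": -2, "y": 0, "z": 0, "roll": 0}
    - {"x": 0, "y": 0, "z": 0, "roll": 0}

```text
clock: 5.45
tool_pos: [0.9616, -0.0267, 0.3151]
orientation: [179.9, 2.1, 170.6]
force: [0.7, 0.9, 0.1]
opening: 0.0875
```

>>> jog_arm:
  commands:
    - {"x": -4, "y": 0, "z": 0, "roll": 0}
    - {"x": 0, "y": 0, "z": 0, "roll": 0}

```text
clock: 5.65
tool_pos: [0.977, -0.0324, 0.3019]
orientation: [179.9, 3.3, 170.6]
force: [-1.1, -0.8, -1.1]
opening: 0.0878
```

>>> jog_arm:
  commands:
    - {"x": 4, "y": 0, "z": 0, "roll": 0}
    - {"x": 0, "y": 0, "z": 0, "roll": 0}

```text
clock: 5.85
tool_pos: [0.9463, -0.0265, 0.295]
orientation: [-179.9, 2.5, 170.7]
force: [1.1, 1.2, 0.9]
opening: 0.0879
```

```bash
python3 -c "
from plant import ctrl
print(ctrl.get_obs())"
```

```text
{'clock': 5.85, 'joint_pos': array([  10.4822626 ,   48.98606972,   58.4015604 ,    0.98164943,
        -97.14327635, -109.69213012]), 'qvel': array([-0.22854902,  0.85608896, 15.78316482,  0.71748863, -4.00734277,
        0.66857769]), 'tau': array([ -0.68604475, -98.92013311,  29.29165542,   7.97253191,
         1.04593132,  -0.12033496]), 'tool_pos': array([ 0.94634251, -0.02647085,  0.29498929]), 'orientation': array([-179.85392677,    2.46681077,  170.65188865]), 'force': array([1.0815862 , 1.21624928, 0.91723623]), 'moment': array([0.04981354, 0.08704184, 0.01501707]), 'opening': 0.08790134008963617}
```

>>> jog_arm:
  commands:
    - {"x": 4.5, "y": -1.35, "z": -0.3, "roll": 0}
    - {"x": 4.5, "y": -1.35, "z": -0.3, "roll": 0}
    - {"x": 4.5, "y": -1.35, "z": -0.3, "roll": 0}
    - {"x": 4.5, "y": -1.35, "z": -0.3, "roll": 0}
    - {"x": 4.5, "y": -1.35, "z": -0.3, "roll": 0}
    - {"x": 4.5, "y": -1.35, "z": -0.3, "roll": 0}
    - {"x": 4.5, "y": -1.35, "z": -0.3, "roll": 0}
    - {"x": 4.5, "y": -1.35, "z": -0.3, "roll": 0}
    - {"x": 4.5, "y": -1.35, "z": -0.3, "roll": 0}
    - {"x": 4.5, "y": -1.35, "z": -0.3, "roll": 0}
    - {"x": 4.5, "y": -1.35, "z": -0.3, "roll": 0}
    - {"x": 0, "y": 0, "z": 0, "roll": 0}

```text
clock: 7.05
tool_pos: [0.4428, -0.092, 0.3101]
orientation: [179.7, 3.7, 170.6]
force: [1.6, 0.1, 0.3]
opening: 0.0878
```

```bash
cat > o.py <<'E'
from h import *
o=ctrl.get_obs();M=eul(o['orientation']);z=M[:,2]
print(o['clock'],'p',o['tool_pos'].round(4),'o',o['orientation'].round(2),'q',o['joint_pos'].round(1),'tilt',np.degrees(np.arccos(-z[2])).round(2),'az',np.degrees(np.arctan2(z[1],z[0])).round(1),'F',o['force'].round(1),'open',round(o['opening'],4))
E
python3 o.py
```

```text
7.05 p [ 0.4428 -0.092   0.3101] o [179.71   3.73 170.57] q [  14.5   -6.5  -20.7    1.3  -72.3 -114.3] tilt 3.74 az -5.0 F [1.6 0.1 0.3] open 0.0878
```

>>> jog_arm:
  commands:
    - {"x": 4, "y": 0, "z": 0, "roll": 0}
    - {"x": 4, "y": 0, "z": 0, "roll": 0}
    - {"x": 4, "y": 0, "z": 0, "roll": 0}
    - {"x": 0, "y": 0, "z": 0, "roll": 0}

```text
clock: 7.45
tool_pos: [0.3257, -0.0716, 0.3017]
orientation: [179.6, 3.7, 170.7]
force: [0.4, 0.6, 0.7]
opening: 0.0877
```

```bash
python3 o.py
```

```text
7.45 p [ 0.3257 -0.0716  0.3017] o [179.62   3.71 170.65] q [  25.2  -20.8  -31.8    1.9  -75.8 -124.9] tilt 3.73 az -3.5 F [0.4 0.6 0.7] open 0.0877
```

>>> jog_arm:
  commands:
    - {"x": 0, "y": 0, "z": 4, "roll": 0}
    - {"x": 0, "y": 0, "z": 4, "roll": 0}
    - {"x": 0, "y": 0, "z": 4, "roll": 0}
    - {"x": 0, "y": 0, "z": 0, "roll": 0}

```text
clock: 7.85
tool_pos: [0.3337, -0.0732, 0.1772]
orientation: [180.0, 3.1, 170.6]
force: [-0.4, 0.0, 0.8]
opening: 0.0879
```

```bash
python3 o.py
```

```text
7.85 p [ 0.3337 -0.0732  0.1772] o [179.99   3.11 170.56] q [  24.1  -14.1  -44.3    2.   -57.2 -124.6] tilt 3.11 az -9.3 F [-0.4  0.   0.8] open 0.0879
```

>>> jog_arm:
  commands:
    - {"x": 4, "y": 0, "z": 0, "roll": 0}
    - {"x": 4, "y": 0, "z": 0, "roll": 0}
    - {"x": 0, "y": 0, "z": 0, "roll": 0}

```text
clock: 8.15
tool_pos: [0.2556, -0.058, 0.178]
orientation: [179.3, 3.9, 170.9]
force: [0.3, 1.0, 0.9]
opening: 0.0879
```

```bash
python3 o.py
```

```text
8.15 p [ 0.2556 -0.058   0.178 ] o [179.3    3.88 170.94] q [  39.7  -29.1  -51.6    2.7  -64.4 -139.8] tilt 3.94 az 1.1 F [0.3 1.  0.9] open 0.0879
```

>>> jog_arm:
  commands:
    - {"x": 0, "y": 0, "z": 4, "roll": 0}
    - {"x": 0, "y": 0, "z": 3, "roll": 0}
    - {"x": 0, "y": 0, "z": 0, "roll": 0}

```text
clock: 8.45
tool_pos: [0.2647, -0.0605, 0.1092]
orientation: [179.8, 3.1, 170.6]
force: [-0.1, 0.3, 1.2]
opening: 0.0876
```

```bash
python3 o.py
```

```text
8.45 p [ 0.2647 -0.0605  0.1092] o [179.79   3.08 170.6 ] q [  36.2  -20.4  -58.1    2.7  -50.1 -137.3] tilt 3.09 az -5.5 F [-0.1  0.3  1.2] open 0.0876
```

>>> jog_arm:
  commands:
    - {"x": 2, "y": 0, "z": 2, "roll": 0}
    - {"x": 2, "y": 0, "z": 2, "roll": 0}
    - {"x": 0, "y": 0, "z": 0, "roll": 0}

```text
clock: 8.75
tool_pos: [0.2504, -0.0613, 0.0951]
orientation: [178.7, 0.8, 170.6]
force: [0.4, 0.1, -0.0]
opening: 0.0876
```

```bash
python3 o.py
```

```text
8.75 p [ 0.2504 -0.0613  0.0951] o [178.69   0.77 170.55] q [  33.4  -18.5  -58.    -0.6  -49.1 -132.4] tilt 1.52 az 50.0 F [ 0.4  0.1 -0. ] open 0.0876
```

>>> jog_arm:
  commands:
    - {"x": -1.2, "y": 3.9, "z": -1.6, "roll": 0}
    - {"x": -1.2, "y": 3.9, "z": -1.6, "roll": 0}
    - {"x": -1.2, "y": 3.9, "z": -1.6, "roll": 0}
    - {"x": -1.2, "y": 3.9, "z": -1.6, "roll": 0}
    - {"x": -1.2, "y": 3.9, "z": -1.6, "roll": 0}
    - {"x": -1.2, "y": 3.9, "z": -1.6, "roll": 0}
    - {"x": -1.2, "y": 3.9, "z": -1.6, "roll": 0}
    - {"x": -1.2, "y": 3.9, "z": -1.6, "roll": 0}
    - {"x": -1.2, "y": 3.9, "z": -1.6, "roll": 0}
    - {"x": -1.2, "y": 3.9, "z": -1.6, "roll": 0}
    - {"x": 0, "y": 0, "z": 0, "roll": -0.12}
    - {"x": 0, "y": 0, "z": 0, "roll": -0.12}

```text
clock: 9.95
tool_pos: [0.4297, 0.3017, 0.2664]
orientation: [178.9, 1.2, -175.4]
force: [-0.2, -0.6, -0.4]
opening: 0.0875
```

>>> jog_arm:
  commands:
    - {"x": 0, "y": 0, "z": 0, "roll": -0.12}
    - {"x": 0, "y": 0, "z": 0, "roll": -0.12}
    - {"x": 0, "y": 0, "z": 0, "roll": -0.12}
    - {"x": 0, "y": 0, "z": 0, "roll": 0}
    - {"x": 0, "y": 0, "z": 0, "roll": 0}

```text
clock: 10.45
tool_pos: [0.429, 0.3006, 0.2655]
orientation: [179.4, 1.4, -155.2]
force: [-0.3, 0.0, 0.1]
opening: 0.0877
```

```bash
python3 o.py; python3 -c "
from h import *
wsnap('w3.png')"
```

```text
10.45 p [0.429  0.3006 0.2655] o [ 179.35    1.45 -155.22] q [  56.7    3.8  -15.9    0.2  -68.7 -122. ] tilt 1.58 az 48.8 F [-0.3  0.   0.1] open 0.0877
clock 10.45 [0.429  0.3006 0.2655] [ 179.35    1.45 -155.22] q [  56.66    3.8   -15.92    0.23  -68.72 -121.95] F [-0.3  0.   0.1] open 0.0877
```

View pics/w3.png

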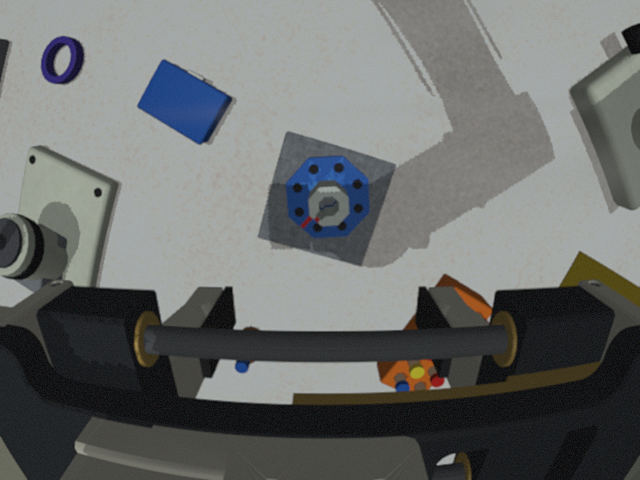

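Run:
```python
import cv2
i=cv2.imread('pics/w3.png')[145:245,275:385]; cv2.imwrite('pics/w3c.png',cv2.resize(i,None,fx=6,fy=6,interpolation=2))
```

```text
(no output)
```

View pics/w3c.png

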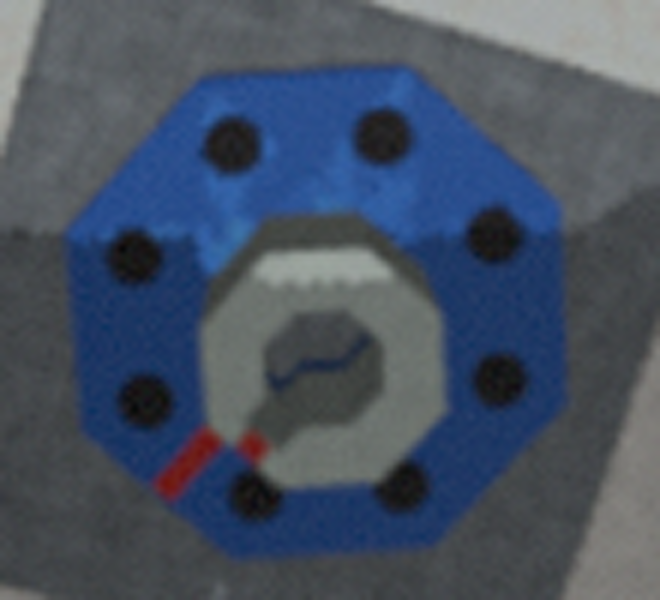

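```bash
cat > fith.py <<'E'
from h import *
from scipy.optimize import least_squares
V=np.array([(205,75),(412,65),(560,207),(567,405),(440,547),(235,560),(82,425),(67,228)])/6+[275,145]
pose=lpose('w3.png')
W=np.array([onplane('wrist',u,v,.014,pose) for u,v in V])[:,:2]
# lower-left edge mid = +x: vertices idx5,6 at +-22.5
Rr=.046/np.cos(np.radians(22.5))
def f(p,z=False):
    a=np.radians(p[2])+np.radians(22.5+45*np.arange(8))*s
    return (np.c_[p[0]+Rr*np.cos(a),p[1]+Rr*np.sin(a)]-W[[6,7,0,1,2,3,4,5]]).ravel()
for s in (1,-1):
    r=min((least_squares(f,[.43,.3,a]) for a in (-90,0,90,180)),key=lambda r:r.cost); print(s,r.x,np.abs(r.fun).max())
print(W.mean(0))
print(W)
E
python3 fith.py
```

```text
1 [  0.42391149   0.30600802 145.17805134] 0.08633287925919331
-1 [  0.42391149   0.30600802 -17.24387949] 0.001352994541207575
[0.42391149 0.30600802]
[[0.39179586 0.26773032]
 [0.37431886 0.30121761]
 [0.38644799 0.33736403]
 [0.41980231 0.35535107]
 [0.45518635 0.34564508]
 [0.47393645 0.31096865]
 [0.4616013  0.27365919]
 [0.4282028  0.25612822]]
```

```bash
python3 -c "
from h import *
print(onplane('top',215.7,287.1,.014))
print(proj('top',[.4239,.306,.014]),proj('scene',[.4239,.306,.014]),proj('scene',[.4239,.306,.058]))"
python3 - <<'E'
import cv2
i=cv2.imread('pics/scene0.png')[240:310,400:485]; cv2.imwrite('pics/s0h.png',cv2.resize(i,None,fx=7,fy=7,interpolation=2))
E
```

```text
[0.42222327 0.30546109 0.014     ]
[[215.52351313 286.40993674]] [[441.98263812 273.90027029]] [[444.3270363  260.19403036]]
```

View pics/s0h.png

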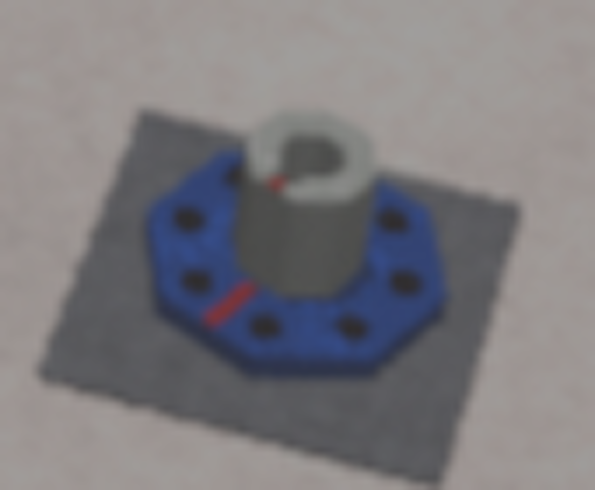

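```bash
cat > to.py <<'E'
import sys
from h import *
# usage: to.py x y z [roll]  -> shift in tool axes cm after roll
a=[float(v) for v in sys.argv[1:]]
o=ctrl.get_obs();M=eul(o['orientation'])
r=a[3] if len(a)>3 else 0
M=M@R.from_euler('z',r).as_matrix()
print('shift cm',(M.T@(np.array(a[:3])-o['tool_pos'])*100).round(2),'after',R.from_matrix(M).as_euler('xyz',degrees=True).round(2))
E
python3 to.py .4236 .306 .06 -0.052;python3 to.py .4236 .306 .020 -0.052
```

```text
shift cm [ 0.74  0.53 20.51] after [ 179.42    1.46 -152.22]
shift cm [ 0.84  0.49 24.51] after [ 179.42    1.46 -152.22]
```

>>> jog_arm:
  commands:
    - {"x": 0, "y": 0, "z": 0, "roll": -0.052}
    - {"x": 0.74, "y": 0.53, "z": 4, "roll": 0}
    - {"x": 0, "y": 0, "z": 4, "roll": 0}
    - {"x": 0, "y": 0, "z": 4, "roll": 0}
    - {"x": 0, "y": 0, "z": 3, "roll": 0}
    - {"x": 0, "y": 0, "z": 0, "roll": 0}
    - {"x": 0, "y": 0, "z": 0, "roll": 0}

```text
clock: 11.2
tool_pos: [0.4226, 0.3048, 0.1146]
orientation: [179.5, 1.4, -152.1]
force: [0.6, 0.4, 0.7]
opening: 0.0878
```

```bash
python3 to.py .4236 .306 .020;python3 -c "
from h import *
wsnap('w4.png')"
```

```text
shift cm [ 0.08 -0.03  9.46] after [ 179.48    1.37 -152.07]
clock 11.2 [0.4226 0.3048 0.1146] [ 179.48    1.37 -152.07] q [  57.58   11.29  -28.56    0.31  -48.7  -119.85] F [0.6 0.4 0.7] open 0.0878
```

View pics/w4.png

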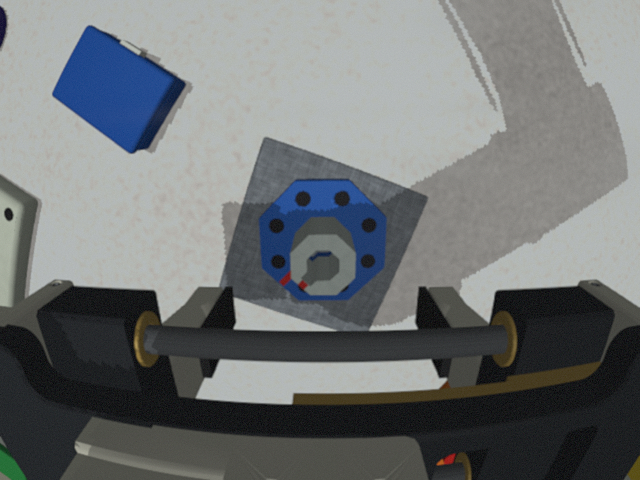

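```bash
python3 -c "
from h import *
p=lpose('w4.png');print(proj('wrist',[[.4239,.306,.014],[.4239,.306,.058]],p),onplane('wrist',323,239.5,.014,p),onplane('wrist',323,266,.058,p))"
```

```text
[[323.78533822 243.31638821]
 [324.13755431 265.40251569]] [0.42158111 0.30414645 0.014     ] [0.42457151 0.30557512 0.058     ]
```

>>> jog_arm:
  commands:
    - {"x": 0.05, "y": 0, "z": 3, "roll": 0}
    - {"x": 0, "y": 0, "z": 3, "roll": 0}
    - {"x": 0, "y": 0, "z": 2, "roll": 0}
    - {"x": 0, "y": 0, "z": 1.4, "roll": 0}
    - {"x": 0, "y": 0, "z": 0, "roll": 0}
    - {"x": 0, "y": 0, "z": 0, "roll": 0}

```text
clock: 11.85
tool_pos: [0.4242, 0.3073, 0.0214]
orientation: [179.4, 1.5, -152.0]
force: [0.3, -0.4, -0.5]
opening: 0.0877
```

>>> jog_arm:
  commands:
    - {"x": 0, "y": 0, "z": 0, "roll": 0}
    - {"x": 0, "y": 0, "z": 0, "roll": 0}
    - {"x": 0, "y": 0, "z": 0, "roll": 0}
    - {"x": 0, "y": 0, "z": 0, "roll": 0}
    - {"x": 0, "y": 0, "z": 0, "roll": 0}
    - {"x": 0, "y": 0, "z": 0, "roll": 0}
  gripper: 3.0

```text
clock: 12.45
tool_pos: [0.4233, 0.3062, 0.0198]
orientation: [179.4, 1.4, -152.0]
force: [-1.0, -0.2, -0.4]
opening: 0.045
```

```bash
python3 o.py
```

```text
12.45 p [0.4233 0.3062 0.0198] o [ 179.43    1.39 -152.02] q [  57.6   19.   -34.     0.3  -35.5 -119.8] tilt 1.5 az 50.3 F [-1.  -0.2 -0.4] open 0.045
```

>>> jog_arm:
  commands:
    - {"x": 0, "y": 0, "z": 0, "roll": 0}
    - {"x": 0, "y": 0, "z": 0, "roll": 0}
    - {"x": 0, "y": 0, "z": 0, "roll": 0}
  gripper: 0

```text
clock: 12.75
tool_pos: [0.4233, 0.306, 0.0198]
orientation: [179.5, 1.4, -152.0]
force: [0.4, -2.1, 3.5]
opening: 0.04
```

```bash
python3 o.py
```

```text
12.75 p [0.4233 0.306  0.0198] o [ 179.45    1.37 -152.02] q [  57.6   19.   -34.     0.3  -35.5 -119.9] tilt 1.48 az 49.8 F [ 0.4 -2.1  3.5] open 0.04
```

>>> jog_arm:
  commands:
    - {"x": 0, "y": 0, "z": -2, "roll": 0}
    - {"x": 0, "y": 0, "z": -4.5, "roll": 0}
    - {"x": 0, "y": 0, "z": -4.5, "roll": 0}
    - {"x": 0, "y": 0, "z": -4.5, "roll": 0}
    - {"x": 0, "y": 0, "z": -4.5, "roll": 0}
    - {"x": 0, "y": 0, "z": -4.5, "roll": 0}
    - {"x": 0, "y": 0, "z": -4.5, "roll": 0}
    - {"x": 0, "y": 0, "z": -4.5, "roll": 0}

```text
clock: 13.55
tool_pos: [0.4171, 0.2991, 0.3561]
orientation: [179.4, 1.4, -152.0]
force: [-0.2, 1.2, -1.9]
opening: 0.0399
```

>>> jog_arm:
  commands:
    - {"x": -0.7, "y": -4.3, "z": 0, "roll": 0}
    - {"x": -0.7, "y": -4.3, "z": 0, "roll": 0}
    - {"x": -0.7, "y": -4.3, "z": 0, "roll": 0}
    - {"x": -0.7, "y": -4.3, "z": 0, "roll": 0}
    - {"x": -0.7, "y": -4.3, "z": 0, "roll": 0}
    - {"x": -0.7, "y": -4.3, "z": 0, "roll": 0}
    - {"x": -0.7, "y": -4.3, "z": 0, "roll": 0}
    - {"x": -0.7, "y": -4.3, "z": 0, "roll": 0}
    - {"x": -0.7, "y": -4.3, "z": 0, "roll": 0}
    - {"x": -0.7, "y": -4.3, "z": 0, "roll": 0}
    - {"x": -0.7, "y": -4.3, "z": 0, "roll": 0}
    - {"x": -0.7, "y": -4.3, "z": 0, "roll": 0}

```text
clock: 14.75
tool_pos: [0.7348, -0.1179, 0.3503]
orientation: [179.4, 1.3, -152.0]
force: [0.8, 1.3, -2.1]
opening: 0.0399
```

```bash
python3 o.py
```

```text
14.75 p [ 0.7348 -0.1179  0.3503] o [ 179.36    1.34 -152.02] q [  5.2  24.7  23.   -1.1 -87.3 -67.2] tilt 1.48 az 53.4 F [ 0.8  1.3 -2.1] open 0.0399
```

>>> jog_arm:
  commands:
    - {"x": -2.5, "y": -4, "z": 0, "roll": 0}
    - {"x": -2.5, "y": -4, "z": 0, "roll": 0}
    - {"x": -2.5, "y": -4, "z": 0, "roll": 0}
    - {"x": -2.5, "y": -4, "z": 0, "roll": 0}
    - {"x": -3.5, "y": -1.9, "z": 0, "roll": 0}
    - {"x": -3.5, "y": -1.9, "z": 0, "roll": 0}
    - {"x": -3.5, "y": -1.9, "z": 0, "roll": 0}
    - {"x": -3.5, "y": -1.9, "z": 0, "roll": 0}

```text
clock: 15.55
tool_pos: [0.9694, -0.1892, 0.3113]
orientation: [-177.1, 4.8, -151.9]
force: [-0.5, 0.5, -1.8]
opening: 0.04
```

```bash
python3 o.py
```

```text
15.55 p [ 0.9694 -0.1892  0.3113] o [-177.06    4.78 -151.95] q [   0.3   54.4   71.6    0.4 -101.6  -62.3] tilt 5.61 az -3.6 F [-0.5  0.5 -1.8] open 0.04
```

>>> jog_arm:
  commands:
    - {"x": -3.5, "y": -1.9, "z": -2, "roll": 0}
    - {"x": -3.5, "y": -1.9, "z": -2, "roll": 0}
    - {"x": -3.5, "y": -1.9, "z": -2, "roll": 0}
    - {"x": -3.5, "y": -1.9, "z": -2, "roll": 0}
    - {"x": -3.5, "y": -1.9, "z": -2, "roll": 0}
    - {"x": 0, "y": 0, "z": 0, "roll": 0}

```text
clock: 16.15
tool_pos: [1.0115, -0.1625, 0.3727]
orientation: [-170.4, 11.7, -151.1]
force: [-0.5, -0.2, -1.3]
opening: 0.0395
```

```bash
python3 o.py
```

```text
16.15 p [ 1.0115 -0.1625  0.3727] o [-170.38   11.72 -151.12] q [  3.   52.   71.7   3.6 -95.1 -64.3] tilt 15.11 az -11.0 F [-0.5 -0.2 -1.3] open 0.0395
```

```bash
cat > w2t.py <<'E'
import sys
from h import *
d=np.array([float(v) for v in sys.argv[1:4]])
print((eul(ctrl.get_obs()['orientation']).T@d).round(2))
E
python3 w2t.py 3.8 0.5 2; python3 w2t.py 3.8 0 2;python3 w2t.py 3.8 1 2
```

```text
[-3.9  -1.58 -0.98]
[-3.66 -2.02 -0.96]
[-4.14 -1.14 -1.01]
```

>>> jog_arm:
  commands:
    - {"x": -4.1, "y": -1.1, "z": -1, "roll": 0}
    - {"x": -4.1, "y": -1.1, "z": -1, "roll": 0}
    - {"x": -4.1, "y": -1.1, "z": -1, "roll": 0}
    - {"x": -4.1, "y": -1.1, "z": -1, "roll": 0}
    - {"x": 0, "y": 0, "z": 0, "roll": 0}

```text
clock: 16.65
tool_pos: [1.0586, -0.1056, 0.3935]
orientation: [-165.7, 16.7, -149.9]
force: [-0.2, 0.8, -1.4]
opening: 0.0398
```

```bash
python3 o.py;python3 w2t.py 3.8 1 2;python3 w2t.py 3.8 0 2;python3 w2t.py 3.8 -1 2
```

```text
16.65 p [ 1.0586 -0.1056  0.3935] o [-165.72   16.68 -149.9 ] q [  7.1  52.1  71.7   6.8 -88.8 -68. ] tilt 21.83 az -11.5 F [-0.2  0.8 -1.4] open 0.0398
[-4.2  -1.21 -0.55]
[-3.72 -2.09 -0.47]
[-3.24 -2.96 -0.4 ]
```

>>> jog_arm:
  commands:
    - {"x": -3.0, "y": -3.4, "z": -0.4, "roll": 0}
    - {"x": -3.0, "y": -3.4, "z": -0.4, "roll": 0}
    - {"x": 0, "y": 0, "z": 0, "roll": 0}

```text
clock: 16.95
tool_pos: [1.0785, -0.1351, 0.4026]
orientation: [-163.1, 19.3, -149.4]
force: [-0.0, -0.7, -2.1]
opening: 0.0402
```

```bash
python3 o.py;python3 w2t.py 3 -3 2;python3 w2t.py 0 -4 0
```

```text
16.95 p [ 1.0785 -0.1351  0.4026] o [-163.07   19.33 -149.37] q [  5.6  52.3  71.7   7.5 -85.  -66.9] tilt 25.48 az -12.0 F [-0.  -0.7 -2.1] open 0.0402
[-1.66 -4.38 -0.28]
[ 1.92 -3.49  0.36]
```

```bash
python3 to.py .65 .60 .41; python3 w2t.py 2.8 2.8 2
```

```text
shift cm [ -0.79  81.25 -25.26] after [-163.07   19.33 -149.37]
[-4.28  0.76 -0.88]
```

>>> jog_arm:
  commands:
    - {"x": -0.05, "y": 4.5, "z": -1.4, "roll": 0}
    - {"x": -0.05, "y": 4.5, "z": -1.4, "roll": 0}
    - {"x": -0.05, "y": 4.5, "z": -1.4, "roll": 0}
    - {"x": -0.05, "y": 4.5, "z": -1.4, "roll": 0}
    - {"x": -0.05, "y": 4.5, "z": -1.4, "roll": 0}
    - {"x": -0.05, "y": 4.5, "z": -1.4, "roll": 0}
    - {"x": -0.05, "y": 4.5, "z": -1.4, "roll": 0}
    - {"x": -0.05, "y": 4.5, "z": -1.4, "roll": 0}
    - {"x": -0.05, "y": 4.5, "z": -1.4, "roll": 0}

```text
clock: 17.85
tool_pos: [0.8671, 0.2291, 0.4077]
orientation: [-163.1, 19.3, -149.3]
force: [0.7, 1.7, -1.4]
opening: 0.0397
```

>>> jog_arm:
  commands:
    - {"x": -0.05, "y": 4.5, "z": -1.4, "roll": 0}
    - {"x": -0.05, "y": 4.5, "z": -1.4, "roll": 0}
    - {"x": -0.05, "y": 4.5, "z": -1.4, "roll": 0}
    - {"x": -0.05, "y": 4.5, "z": -1.4, "roll": 0}
    - {"x": -0.05, "y": 4.5, "z": -1.4, "roll": 0}
    - {"x": -0.05, "y": 4.5, "z": -1.4, "roll": 0}
    - {"x": -0.05, "y": 4.5, "z": -1.4, "roll": 0}
    - {"x": -0.05, "y": 4.5, "z": -1.4, "roll": 0}
    - {"x": -0.05, "y": 4.5, "z": -1.4, "roll": 0}

```text
clock: 18.75
tool_pos: [0.6536, 0.5953, 0.4121]
orientation: [-163.2, 19.3, -149.3]
force: [0.8, 0.8, -2.0]
opening: 0.04
```

```bash
python3 o.py;python3 w2t.py 2.8 2.8 1
```

```text
18.75 p [0.6536 0.5953 0.4121] o [-163.15   19.31 -149.35] q [  64.3   31.2   26.2   25.1  -79.5 -130. ] tilt 25.42 az -11.8 F [ 0.8  0.8 -2. ] open 0.04
[-3.95  1.03  0.03]
```

>>> jog_arm:
  commands:
    - {"x": -4, "y": 1, "z": 0, "roll": 0}
    - {"x": -4, "y": 1, "z": 0, "roll": 0}
    - {"x": -4, "y": 1, "z": 0, "roll": 0}
    - {"x": -4, "y": 1, "z": 0, "roll": 0}
    - {"x": -4, "y": 1, "z": 0, "roll": 0}

```text
clock: 19.25
tool_pos: [0.7561, 0.6898, 0.4186]
orientation: [-162.4, 20.7, -148.2]
force: [0.1, 1.9, -9.6]
opening: 0.0397
```

```bash
python3 o.py;python3 w2t.py 2.8 2.8 1
```

```text
19.25 p [0.7561 0.6898 0.4186] o [-162.41   20.69 -148.16] q [  61.5   54.7   71.    25.6  -96.5 -117.7] tilt 26.9 az -10.1 F [ 0.1  1.9 -9.6] open 0.0397
[-3.96  0.99  0.13]
```

>>> jog_arm:
  commands:
    - {"x": -4, "y": 1, "z": 0, "roll": 0}
    - {"x": -4, "y": 1, "z": 0, "roll": 0}
    - {"x": 0, "y": 0, "z": 0, "roll": 0}

```text
clock: 19.55
tool_pos: [0.7796, 0.7081, 0.429]
orientation: [-163.1, 25.1, -147.4]
force: [-0.0, 0.6, -2.7]
opening: 0.0397
```

```bash
python3 o.py;python3 w2t.py 2.8 2.8 1;python3 w2t.py 1 3.8 1
```

```text
19.55 p [0.7796 0.7081 0.429 ] o [-163.07   25.12 -147.36] q [  61.2   55.2   71.6   26.7  -92.1 -117.9] tilt 29.98 az -3.0 F [-0.   0.6 -2.7] open 0.0397
[-3.93  1.03  0.46]
[-3.04  2.64 -0.47]
```

```bash
python3 w2t.py 0.2 1.6 0.2
```

```text
[-1.02  1.26 -0.12]
```

>>> jog_arm:
  commands:
    - {"x": -1, "y": 1.25, "z": -0.1, "roll": 0}
    - {"x": 0, "y": 0, "z": 0, "roll": 0}

```text
clock: 19.75
tool_pos: [0.7751, 0.7189, 0.4283]
orientation: [-163.1, 25.7, -147.1]
force: [0.5, 0.0, -2.1]
opening: 0.0399
```

```bash
python3 o.py
```

```text
19.75 p [0.7751 0.7189 0.4283] o [-163.14   25.72 -147.14] q [  61.8   55.4   71.6   27.1  -91.6 -118.5] tilt 30.43 az -2.1 F [ 0.5  0.  -2.1] open 0.0399
```

```bash
python3 w2t.py 0.8 2.4 0.3
```

```text
[-1.91  1.68  0.1 ]
```

>>> jog_arm:
  commands:
    - {"x": -1.9, "y": 1.7, "z": 0.1, "roll": 0}
    - {"x": 0, "y": 0, "z": 0, "roll": 0}

```text
clock: 19.95
tool_pos: [0.7747, 0.7331, 0.4218]
orientation: [-163.1, 26.6, -146.8]
force: [-0.5, -0.8, -4.1]
opening: 0.0398
```

```bash
cat > head.py <<'E'
from h import *
# head in tool frame from pick: tool orientation at pick & head orientation
Mp=eul([179.45,1.37,-152.02]); pp=np.array([.4233,.306,.0198])
az=np.radians(-17.24)
Hp=np.array([[np.cos(az),-np.sin(az),0],[np.sin(az),np.cos(az),0],[0,0,1]])
TH=Mp.T@Hp                     # head axes in tool
# ideal: head flats aligned with jaws: tool y = head dir -45deg. rotate about jaw-perp to fix
y=TH.T@np.array([0,1,0]); print('jaw dir in head',y.round(3))
# force jaw dir to be exactly in head plane at multiple of 45
k=np.round(np.degrees(np.arctan2(y[1],y[0]))/45)*45; yt=np.array([np.cos(np.radians(k)),np.sin(np.radians(k)),0])
ax=np.cross(yt,y); ang=np.arcsin(np.linalg.norm(ax)); 
Rf=R.from_rotvec(ax/np.linalg.norm(ax)*ang).as_matrix()   # maps yt->y
TH=TH@Rf
og=np.array([0,0,-.019])   # grip point in tool (nominal)
# seat
import sys
S=np.array([.5861,-.0153,.135])
def shaft(phi=178.7,psi=153.7):
    from fitd import frame
    return frame(phi,psi)
if __name__=='__main__':
    o=ctrl.get_obs();M=eul(o['orientation']);H=M@TH
    Z=shaft();
    D=Z.T@H
    rv=R.from_matrix(D).as_rotvec(degrees=True)
    print('head rel shaft rotvec deg (shaft axes)',rv.round(2),'tilt',np.degrees(np.arccos(D[2,2])).round(2))
    g=o['tool_pos']+M@og
    print('grip in shaft frame mm',(Z.T@(g-S)*1000).round(1))
    r=np.radians(rv[2]) # head turn needed -rv z about shaft z ; tool z opposite
    print('roll needed',round(r,4))
    if len(sys.argv)>1:
        t=np.array([float(v) for v in sys.argv[1:4]])/1000
        G=S+Z@t
        rr=float(sys.argv[4]) if len(sys.argv)>4 else 0
        M2=M@R.from_euler('z',rr).as_matrix()
        print('shift cm',(M2.T@(G-M@og-o['tool_pos'])*100).round(2))
E
python3 o.py; python3 head.py 0 0 140
```

```text
19.95 p [0.7747 0.7331 0.4218] o [-163.13   26.56 -146.79] q [  62.3   56.    71.6   27.5  -90.3 -119.1] tilt 31.13 az -0.9 F [-0.5 -0.8 -4.1] open 0.0398
jaw dir in head [-0.71   0.704  0.01 ]
head rel shaft rotvec deg (shaft axes) [-0.49 -0.13 11.75] tilt 0.51
grip in shaft frame mm [-72.  803.8 181.6]
roll needed 0.2051
shift cm [ 63.35 -50.06   3.33]
```

>>> jog_arm:
  commands:
    - {"x": 3.7, "y": -2.9, "z": 0.2, "roll": 0}
    - {"x": 3.7, "y": -2.9, "z": 0.2, "roll": 0}
    - {"x": 3.7, "y": -2.9, "z": 0.2, "roll": 0}
    - {"x": 3.7, "y": -2.9, "z": 0.2, "roll": 0}
    - {"x": 3.7, "y": -2.9, "z": 0.2, "roll": 0}
    - {"x": 3.7, "y": -2.9, "z": 0.2, "roll": 0}
    - {"x": 3.7, "y": -2.9, "z": 0.2, "roll": 0}
    - {"x": 3.7, "y": -2.9, "z": 0.2, "roll": 0}
    - {"x": 3.7, "y": -2.9, "z": 0.2, "roll": 0}

```text
clock: 20.85
tool_pos: [0.6646, 0.3922, 0.345]
orientation: [-162.9, 26.8, -146.9]
force: [1.1, 0.1, -1.8]
opening: 0.04
```

>>> jog_arm:
  commands:
    - {"x": 3.7, "y": -2.9, "z": 0.2, "roll": 0}
    - {"x": 3.7, "y": -2.9, "z": 0.2, "roll": 0}
    - {"x": 3.7, "y": -2.9, "z": 0.2, "roll": 0}
    - {"x": 3.7, "y": -2.9, "z": 0.2, "roll": 0}
    - {"x": 3.7, "y": -2.9, "z": 0.2, "roll": 0}
    - {"x": 3.7, "y": -2.9, "z": 0.2, "roll": 0}
    - {"x": 3.7, "y": -2.9, "z": 0.2, "roll": 0}
    - {"x": 0, "y": 0, "z": 0, "roll": 0.1}
    - {"x": 0, "y": 0, "z": 0, "roll": 0.105}
    - {"x": 0, "y": 0, "z": 0, "roll": 0}

```text
clock: 21.85
tool_pos: [0.5626, 0.09, 0.2705]
orientation: [-169.1, 29.8, -160.0]
force: [-0.2, 0.0, -2.6]
opening: 0.0398
```

```bash
python3 o.py; python3 head.py 0 0 140; python3 -c "
from h import *
wsnap('w5.png')"
```

```text
21.85 p [0.5626 0.09   0.2705] o [-169.07   29.78 -159.95] q [  37.6   -8.5  -48.    39.5  -31.  -141.3] tilt 31.55 az -1.2 F [-0.2  0.  -2.6] open 0.0398
jaw dir in head [-0.71   0.704  0.01 ]
head rel shaft rotvec deg (shaft axes) [-0.23 -0.39 -0.29] tilt 0.46
grip in shaft frame mm [ -6.2 113.7 149.3]
roll needed -0.005
shift cm [ 7.59 -8.51  0.8 ]
clock 21.85 [0.5626 0.09   0.2705] [-169.07   29.78 -159.95] q [  37.58   -8.47  -48.03   39.53  -31.   -141.34] F [-0.2  0.  -2.6] open 0.0398
```

View pics/w5.png

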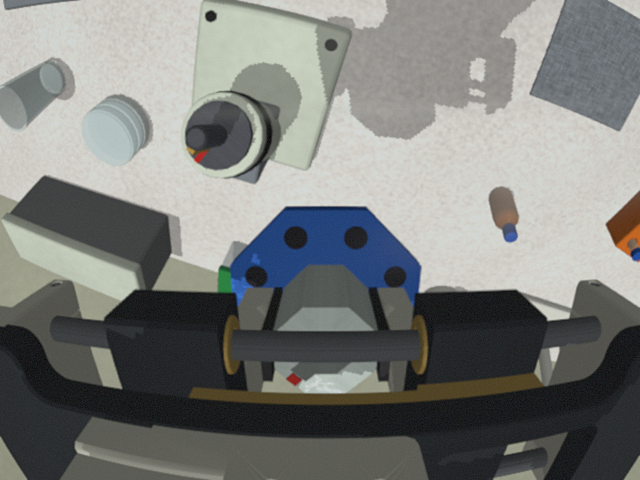

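```bash
cat > fk.py <<'E'
from h import *
from scipy.optimize import least_squares
D=[([-51.389,20.546,.682,0,-70.136,-16.507],[.25396,-.62538,.2266],[180,0,-157.896]),
([-25.25,4.46,-12.43,0,-73.03,-74.42],[.3622,-.3829,.2859],[-179.98,.08,170.33]),
([17.84,20.54,13.71,0,-83.27,-117.16],[.6972,.0229,.3289],[-179.95,-.09,170.68]),
([11.0742,47.4616,59.8324,-.012,-102.568,-110.612],[.91498,-.01628,.32677],[-179.94,-.19,170.46]),
([25.2,-20.8,-31.8,1.9,-75.8,-124.9],[.3257,-.0716,.3017],[179.62,3.71,170.65]),
([57.58,11.29,-28.56,.31,-48.7,-119.85],[.4226,.3048,.1146],[179.48,1.37,-152.07]),
([61.2,55.2,71.6,26.7,-92.1,-117.9],[.7796,.7081,.429],[-163.07,25.12,-147.36]),
([64.3,31.2,26.2,25.1,-79.5,-130],[.6536,.5953,.4121],[-163.15,19.31,-149.35]),
([37.58,-8.47,-48.03,39.53,-31,-141.34],[.5626,.09,.2705],[-169.07,29.78,-159.95]),
([33.4,-18.5,-58,-.6,-49.1,-132.4],[.2504,-.0613,.0951],[178.69,.77,170.55])]
Rz=lambda a:R.from_euler('z',a,degrees=True).as_matrix()
Ry=lambda a:R.from_euler('y',a,degrees=True).as_matrix()
Rx=lambda a:R.from_euler('x',a,degrees=True).as_matrix()
S4=S6=1
def fk(v,q,s4=1,s6=1):
    a1,d1,y0,L2,e,L4,L6=v
    A=Rz(q[0]); p=A@[a1,y0,d1]
    A=A@Ry(q[1]); p=p+A@[0,0,L2]
    A=A@Ry(-q[2]); p=p+A@[L4,0,e]
    A=A@Rx(s4*q[3])@Ry(-q[4]); p=p+A@[L6,0,0]
    # tool: z along local x; roll
    A=A@Rx(s6*q[5])@T0
    return p,A
# T0: columns tool axes: z=local x
def mk(th):
    B=np.array([[0,0,1],[0,1,0],[-1,0,0]],float) # x=-z,y=y,z=x
    return B@Rz(th)
best=None
for s4 in (1,-1):
  for s6 in (1,-1):
    for th in (0,90,180,270):
      T0=mk(th)
      def f(v):
        r=[]
        for q,p,o in D:
            a,A=fk(v,q,s4,s6); r+=list((a-p)*1000)+list(R.from_matrix(A.T@eul(o)).as_rotvec(degrees=True)*5)
        return np.array(r)
      r=least_squares(f,[.1,.4,-.19,.4,.0,.4,.25])
      if best is None or r.cost<best[0]: best=(r.cost,s4,s6,th,r.x,r.fun)
c,s4_,s6_,th_,V,fun=best; T0=mk(th_)
FK=lambda q:fk(V,q,s4_,s6_)
lo=np.array([-176.03,-82.01,-58.28,-173.87,-174.79,-173.66]);hi=np.array([176.03,121.73,71.71,95.51,-.11,173.66])
def ik(p,M,q0):
    r=least_squares(lambda q:np.r_[(FK(q)[0]-p)*1000,R.from_matrix(FK(q)[1].T@M).as_rotvec(degrees=True)*5],q0,bounds=(lo,hi))
    return r.x,np.sqrt(2*r.cost)
if __name__=='__main__':
    print(c,s4_,s6_,th_,V.round(4)); print(np.abs(fun).reshape(-1,6).max(1).round(2))
    from head import *
    o=ctrl.get_obs();M=eul(o['orientation'])
    q=o['joint_pos']
    for h in (140,120,100,80,60,33):
        p=S+shaft()[:,2]*h/1000-M@og
        q,e=ik(p,M,q); print(h,q.round(1),round(e,2),'manip q5',q[4].round(1))
E
python3 fk.py
```

```text
10328.798611949254 -1 -1 270 [ 0.0019  0.2788 -0.1785  0.5753  0.0113  0.4679  0.4193]
[23.28 22.06 24.93 32.97 18.32 18.1  42.36 49.3  69.24 23.95]
jaw dir in head [-0.71   0.704  0.01 ]
140 [  33.8  -15.8  -47.3   30.8  -35.9 -128.1] 0.0 manip q5 -35.9
120 [  32.6  -13.   -48.    32.9  -32.3 -129.8] 0.0 manip q5 -32.3
100 [  31.4  -10.1  -48.6   35.6  -28.9 -132.1] 0.0 manip q5 -28.9
80 [  30.3   -7.2  -49.1   39.1  -25.7 -135.2] 0.0 manip q5 -25.7
60 [  29.3   -4.2  -49.4   43.5  -22.7 -139.3] 0.0 manip q5 -22.7
33 [  28.    -0.   -49.7   51.4  -19.1 -146.7] 0.0 manip q5 -19.1
```

```bash
python3 - <<'E'
s=open('fk.py').read()
s=s.replace("a1,d1,y0,L2,e,L4,L6=v","a1,d1,y0,L2,e,L4,L6,y4,z4,y6,z6=v").replace("A=A@Rx(s4*q[3])@Ry(-q[4]); p=p+A@[L6,0,0]","A=A@Rx(s4*q[3]); p=p+A@[0,y4,z4]; A=A@Ry(-q[4]); p=p+A@[L6,y6,z6]")
s=s.replace("[.1,.4,-.19,.4,.0,.4,.25]","[.1,.4,-.1,.4,.0,.4,.25,-.05,0,0,0]")
s=s.replace("print(c,s4_","print(np.abs(fun).reshape(-1,6).round(1));print(c,s4_")
open('fk.py','w').write(s)
E
python3 fk.py
```

```text
[[0.  0.1 0.1 0.  0.  0. ]
 [0.2 0.  0.2 0.  0.  0. ]
 [0.1 0.1 0.  0.  0.  0. ]
 [0.2 0.  0.2 0.  0.  0. ]
 [0.3 0.3 0.  0.4 0.1 0.3]
 [0.  0.1 0.  0.  0.  0. ]
 [0.4 0.3 0.5 0.2 0.3 0.3]
 [0.7 0.5 0.5 0.1 0.3 0.2]
 [0.3 0.  0.1 0.  0.  0. ]
 [0.2 0.2 0.1 0.1 0.3 0.3]]
1.3688857700006234 -1 -1 270 [-1.4000e-03  1.9970e-01 -6.0000e-04  6.0080e-01  6.0000e-04  4.6370e-01
  3.7800e-01 -1.4263e+00 -9.0000e-04  1.2351e+00  1.7000e-03]
[0.09 0.2  0.06 0.18 0.4  0.08 0.48 0.69 0.28 0.27]
jaw dir in head [-0.71   0.704  0.01 ]
140 [  26.2  -12.6  -54.4   36.4  -23.9 -129.3] 0.0 manip q5 -23.9
120 [  23.5  -10.1  -56.2   41.3  -19.3 -132.4] 0.0 manip q5 -19.3
100 [  19.5   -7.6  -58.3   48.7  -14.2 -137.1] 0.25 manip q5 -14.2
80 [  17.1   -4.9  -58.3   51.3  -11.5 -138.1] 5.41 manip q5 -11.5
60 [  14.5   -2.3  -58.3   54.8   -8.8 -139.6] 10.64 manip q5 -8.8
33 [  10.5    1.1  -58.3   61.7   -5.4 -143.3] 18.01 manip q5 -5.4
```

```bash
cat > br.py <<'E'
from fk import *
from head import *
import sys
M0=shaft()
# tool z = -shaft z; roll: use current relative
o=ctrl.get_obs();Mt=M0@TH.T
rng=np.random.default_rng(0)
for h in (33,100):
    p=S+M0[:,2]*h/1000-Mt@og
    sol=[]
    for i in range(80):
        q,e=ik(p,Mt@Rz(rng.uniform(0,360)),rng.uniform(lo,hi))
        if e<.05 and not any(np.abs(q[:5]-s[:5]).max()<1 for s in sol): sol.append(q)
    print(h)
    for s in sol: print(s.round(1))
E
python3 br.py
```

```text
jaw dir in head [-0.71   0.704  0.01 ]
33
100
[ 20.1  -7.6 -57.7  46.3 -14.6 -14.1]
```

```bash
cat > beta.py <<'E'
from fk import *
from head import *
M0=shaft(); Hd=M0.copy()
# ideal tool orientation for head home, with beta=0 grip: tool z=-head z, tool y = head dir k
y=np.array([-np.sqrt(.5),np.sqrt(.5),0]); z=np.array([0,0,-1.]); x=np.cross(y,z)
TH0=np.c_[x,y,z].T
q0=ctrl.get_obs()['joint_pos']
for b in (0,2,4,6,8,10,15):
  for s in (1,-1):
    Mt=M0@TH0.T@Ry(s*b)
    out=[]
    q=q0
    for h in (140,100,80,60,33):
        p=S+M0[:,2]*h/1000-Mt@og
        q,e=ik(p,Mt,q); out.append((h,round(e,1),q[2].round(1),q[4].round(1)))
    zt=Mt[:,2]
    print(s*b,'tilt',np.degrees(np.arccos(-zt[2])).round(1),np.degrees(np.arctan2(zt[1],zt[0])).round(1),out,q.round(0))
E
python3 beta.py
```

```text
jaw dir in head [-0.71   0.704  0.01 ]
0 tilt 30.0 -1.3 [(140, np.float64(0.0), np.float64(-52.1), np.float64(-26.7)), (100, np.float64(0.0), np.float64(-55.5), np.float64(-17.9)), (80, np.float64(0.0), np.float64(-57.8), np.float64(-12.7)), (60, np.float64(4.3), np.float64(-58.3), np.float64(-9.4)), (33, np.float64(11.5), np.float64(-58.3), np.float64(-5.9))] [  11.    1.  -58.   62.   -6. -144.]
0 tilt 30.0 -1.3 [(140, np.float64(0.0), np.float64(-52.1), np.float64(-26.7)), (100, np.float64(0.0), np.float64(-55.5), np.float64(-17.9)), (80, np.float64(0.0), np.float64(-57.8), np.float64(-12.7)), (60, np.float64(4.3), np.float64(-58.3), np.float64(-9.4)), (33, np.float64(11.5), np.float64(-58.3), np.float64(-5.9))] [  11.    1.  -58.   62.   -6. -144.]
2 tilt 28.1 -2.7 [(140, np.float64(0.0), np.float64(-49.6), np.float64(-30.0)), (100, np.float64(0.0), np.float64(-52.6), np.float64(-22.1)), (80, np.float64(0.0), np.float64(-54.4), np.float64(-17.7)), (60, np.float64(0.0), np.float64(-56.6), np.float64(-12.8)), (33, np.float64(4.0), np.float64(-58.3), np.float64(-7.2))] [  11.    2. 
[... 3315 characters left out ...]
40, np.float64(0.0), np.float64(-36.0), np.float64(-48.0)), (100, np.float64(0.0), np.float64(-37.5), np.float64(-42.4)), (80, np.float64(0.0), np.float64(-38.2), np.float64(-39.6)), (60, np.float64(0.0), np.float64(-38.9), np.float64(-36.9)), (33, np.float64(0.0), np.float64(-39.7), np.float64(-33.2))] [  24.    7.  -40.   21.  -33. -114.]
-15 tilt 44.4 5.5 [(140, np.float64(31.8), np.float64(-58.3), np.float64(-7.9)), (100, np.float64(40.0), np.float64(-58.3), np.float64(-0.7)), (80, np.float64(43.0), np.float64(-49.5), np.float64(-0.3)), (60, np.float64(38.9), np.float64(-42.8), np.float64(-0.3)), (33, np.float64(31.5), np.float64(-38.9), np.float64(-0.1))] [ 11.   3. -39. -44.  -0. -37.]
```

```bash
python3 - <<'E'
from fk import *
o=ctrl.get_obs();M=eul(o['orientation']);q0=o['joint_pos']
for p in [(.56,.09,.27),(.52,.09,.27),(.50,.09,.27),(.48,.09,.27),(.52,.05,.27),(.52,.05,.30),(.5,0,.3),(.45,0,.3)]:
    q,e=ik(np.array(p),M,q0);print(p,q.round(1),round(e,2))
E
python3 w2t.py -4 0 0;python3 w2t.py -2 0 -2
```

```text
(0.56, 0.09, 0.27) [  37.8   -8.7  -48.3   39.6  -31.1 -141.3] 0.0
(0.52, 0.09, 0.27) [  42.2  -13.2  -51.7   39.8  -34.2 -145. ] 0.0
(0.5, 0.09, 0.27) [  45.   -15.6  -53.2   39.8  -36.2 -146.9] 0.0
(0.48, 0.09, 0.27) [  48.2  -18.1  -54.7   39.5  -38.6 -149.1] 0.0
(0.52, 0.05, 0.27) [  37.3  -14.4  -51.8   37.2  -32.6 -138.2] 0.0
(0.52, 0.05, 0.3) [  38.9  -15.9  -47.7   33.3  -37.8 -134.5] 0.0
(0.5, 0, 0.3) [  34.2  -19.2  -48.6   29.6  -37.9 -126.8] 0.0
(0.45, 0, 0.3) [  41.7  -26.5  -52.5   30.7  -44.1 -132.9] 0.0
[ 3.26  1.01 -2.09]
[2.62 0.84 0.66]
```

```bash
python3 w2t.py -3 -1 -1.5;python3 w2t.py -2.5 -.5 -3
```

```text
[ 3.49  0.05 -0.28]
[3.67 0.65 1.26]
```

>>> jog_arm:
  commands:
    - {"x": 3.5, "y": 0, "z": -0.3, "roll": 0}
    - {"x": 3.5, "y": 0, "z": -0.3, "roll": 0}
    - {"x": 3.5, "y": 0, "z": 0, "roll": 0}
    - {"x": 0, "y": 0, "z": 0, "roll": 0}

```text
clock: 22.3
tool_pos: [0.4793, 0.0592, 0.2362]
orientation: [-169.5, 28.8, -159.9]
force: [-0.0, 0.1, -2.2]
opening: 0.0399
```

```bash
python3 o.py; python3 head.py; python3 w2t.py -3 0 -2
```

```text
22.3 p [0.4793 0.0592 0.2362] o [-169.52   28.78 -159.85] q [  41.8  -16.9  -58.2   40.6  -31.9 -146.3] tilt 30.47 az -0.9 F [-0.   0.1 -2.2] open 0.0399
jaw dir in head [-0.71   0.704  0.01 ]
head rel shaft rotvec deg (shaft axes) [-0.57  0.64 -0.  ] tilt 0.85
grip in shaft frame mm [-70.9  45.3 160.8]
roll needed -0.0001
[3.43 1.09 0.2 ]
```

>>> jog_arm:
  commands:
    - {"x": 3, "y": 0.5, "z": 0.2, "roll": 0}
    - {"x": 3, "y": 0.5, "z": 0.2, "roll": 0}
    - {"x": 0, "y": 0, "z": 0, "roll": 0}

```text
clock: 22.6
tool_pos: [0.4439, 0.0513, 0.2306]
orientation: [-170.7, 26.5, -160.3]
force: [0.3, 1.3, -1.2]
opening: 0.0397
```

```bash
python3 o.py; python3 head.py
```

```text
22.6 p [0.4439 0.0513 0.2306] o [-170.7    26.47 -160.29] q [  46.9  -20.7  -58.2   34.2  -37.8 -144.1] tilt 27.95 az -0.5 F [ 0.3  1.3 -1.2] open 0.0397
jaw dir in head [-0.71   0.704  0.01 ]
head rel shaft rotvec deg (shaft axes) [-1.53  2.98  0.03] tilt 3.35
grip in shaft frame mm [-96.1  23.  173.6]
roll needed 0.0005
```

```bash
python3 - <<'E'
from fk import *
from head import *
o=ctrl.get_obs();M=eul(o['orientation']);q=o['joint_pos'];Z=shaft()
for h in (140,110,90,80,70,60,50,40,33):
    p=S+Z[:,2]*h/1000-M@og
    q,e=ik(p,M,q);print(h,q.round(1),round(e,2))
E
python3 head.py 0 0 110
```

```text
jaw dir in head [-0.71   0.704  0.01 ]
140 [  27.5  -11.1  -48.8   26.2  -29.9 -120.3] 0.0
110 [  25.2   -7.7  -50.9   29.8  -24.1 -122.6] 0.0
90 [  23.4   -5.3  -52.4   33.5  -20.1 -125.2] 0.0
80 [  22.2   -4.1  -53.3   36.   -17.9 -126.9] 0.0
70 [  20.8   -2.9  -54.3   39.1  -15.6 -129.1] 0.0
60 [  19.    -1.6  -55.4   43.4  -13.1 -132. ] 0.0
50 [  16.4   -0.4  -56.8   49.6  -10.3 -136.2] 0.0
40 [  12.5    0.8  -58.3   58.6   -7.  -141.9] 0.4
33 [  11.4    1.6  -58.3   60.6   -6.1 -143. ] 2.31
jaw dir in head [-0.71   0.704  0.01 ]
head rel shaft rotvec deg (shaft axes) [-1.53  2.98  0.03] tilt 3.35
grip in shaft frame mm [-96.1  23.  173.6]
roll needed 0.0005
shift cm [-5.37 -8.53  6.04]
```

Run:
```python
import cv2
a=cv2.imread('pics/w5.png'); i=a[70:200,160:290]; cv2.imwrite('pics/w5c.png',cv2.resize(i,None,fx=4.5,fy=4.5,interpolation=2))
i=a[195:405,220:440]; cv2.imwrite('pics/w5d.png',cv2.resize(i,None,fx=3,fy=3,interpolation=2))
```

```text
(no output)
```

View pics/w5c.png

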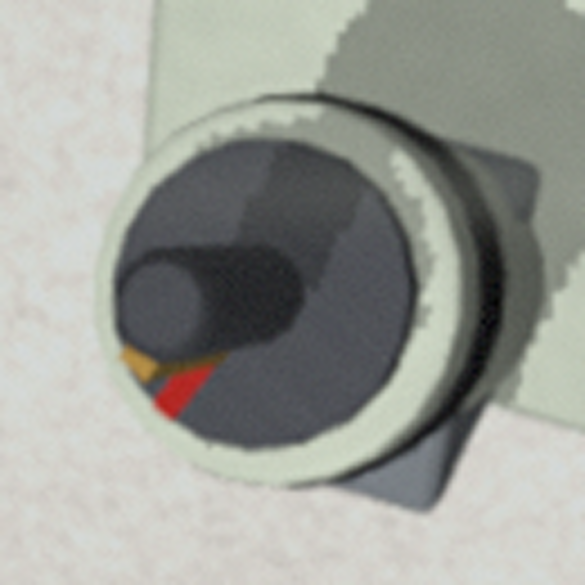

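View pics/w5d.png

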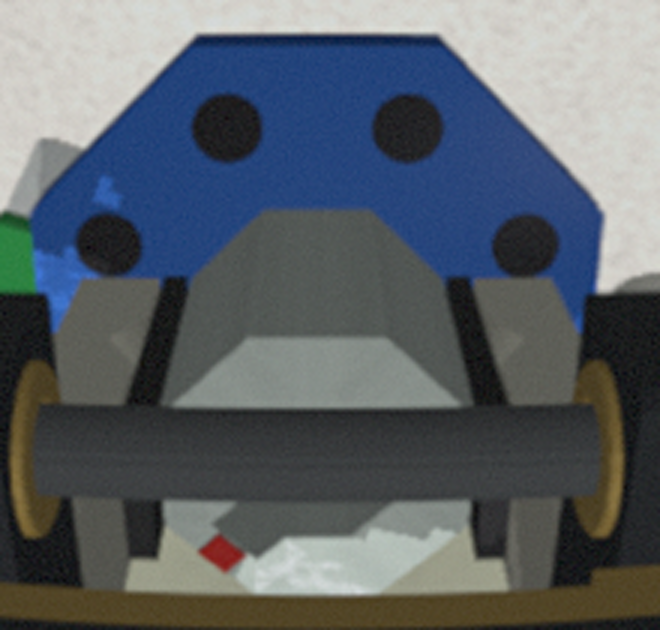

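```bash
cat > fit5.py <<'E'
from h import *
from scipy.optimize import least_squares
pose0=(np.zeros(3),np.eye(3))
t=np.tan(np.radians(22.5))
P=[(.046,-.046*t,.010),(.046,.046*t,.010),(.046*t,-.046,.010),(.046*t,.046,.010),(.020,-.020*t,.010),(.020,.020*t,.010),(.020,-.020*t,.054),(.020,.020*t,.054)]
P=np.array(P)
U=np.array([(198,40),(438,40),(35,212),(602,214),(265,210),(373,210),(247,338),(388,338)])/3+[220,195]
# which image side is tool +y? cam x = tool y -> right=+y
def hp(v,P):
    dx,dy,dz,b,a=v
    L=np.c_[P[:,0],P[:,1],-(P[:,2]-.033)]   # tool axes: z = -headz
    L=L@(R.from_euler('zyx',[a,b,0],degrees=True).as_matrix().T)
    return L+[dx,dy,-.019+dz]
f=lambda v:(proj('wrist',hp(v,P),pose0)-U).ravel()
r=least_squares(f,[0,0,0,0,0],x_scale=[.001,.001,.001,1,1])
print('head in tool dx,dy,dz mm, beta, roll',(r.x*[1e3,1e3,1e3,1,1]).round(2)); print(r.fun.reshape(-1,2).round(1))
r2=least_squares(lambda v:f([v[0],0,v[1],v[2],0]),[0,0,0],x_scale=[.001,.001,1]);print((r2.x*[1e3,1e3,1]).round(2),r2.cost)
# shaft in w5
from fitd import frame,circ
pose=lpose('w5.png')
C=lambda x,y:(x/4.5+160,y/4.5+70)
def pred(v):
    s=np.array([v[0],v[1],.135]);M=frame(v[2],v[3])
    fl=proj('wrist',circ(s,M,.028),pose); tip=proj('wrist',circ(s+M[:,2]*.048,M,.0075),pose).mean(0)
    pts=proj('wrist',[s+M@[.0115,0,.038],s+M@[.028,0,0]],pose)
    return np.r_[fl[:,0].min(),fl[:,0].max(),fl[:,1].min(),fl[:,1].max(),tip,pts.ravel()]
obs=np.r_[C(114,0)[0],C(414,0)[0],C(0,138)[1],C(0,449)[1],C(159,308),C(140,362),C(168,411)]
r=least_squares(lambda v:pred(v)-obs,[.586,-.015,178.7,153],x_scale=[.01,.01,5,10])
print('shaft',r.x.round(4),r.fun.round(2))
E
python3 fit5.py
```

```text
head in tool dx,dy,dz mm, beta, roll [-1.62  0.94  2.44  1.09  0.12]
[[-1.9  1.8]
 [ 2.2  2. ]
 [-0.9 -0.4]
 [ 0.5 -0.7]
 [ 0.1 -1. ]
 [-0.8 -0.9]
 [ 1.  -0.4]
 [-0.3 -0.3]]
[-1.69  2.64  1.13] 31.091271725263674
shaft [ 5.848000e-01 -1.500000e-02  1.819079e+02  1.527252e+02] [ 0.06  0.29 -0.33  0.89  0.25 -0.66 -0.12 -0.53 -0.61  0.99]
```

```bash
sed -i 's/og=np.array(\[0,0,-.019\])/og=np.array([-.0016,0,-.019])/; s/S=np.array(\[.5861,-.0153,.135\])/S=np.array([.5852,-.016,.135])/; s/phi=178.7,psi=153.7/phi=180.0,psi=153.4/' head.py; python3 head.py 0 0 100
```

```text
jaw dir in head [-0.71   0.704  0.01 ]
head rel shaft rotvec deg (shaft axes) [-2.09  2.71 -0.82] tilt 3.42
grip in shaft frame mm [-95.1  28.2 172.4]
roll needed -0.0142
shift cm [-5.11 -8.7   7.  ]
```

>>> jog_arm:
  commands:
    - {"x": -1.7, "y": -2.9, "z": 1.3, "roll": -0.014}
    - {"x": -1.7, "y": -2.9, "z": 1.3, "roll": 0}
    - {"x": -1.7, "y": -2.9, "z": 1.3, "roll": 0}
    - {"x": 0, "y": 0, "z": 2.5, "roll": 0}
    - {"x": 0, "y": 0, "z": 0, "roll": 0}
    - {"x": 0, "y": 0, "z": 0, "roll": 0}

```text
clock: 23.2
tool_pos: [0.541, -0.0169, 0.2085]
orientation: [-170.2, 26.2, -159.5]
force: [0.3, 0.0, -2.0]
opening: 0.0398
```

```bash
python3 o.py; python3 head.py 0 0 84; python3 -c "
from h import *
wsnap('w6.png');snap('scene','s6.png');snap('top','t6.png')
i=cv2.imread('pics/s6.png')[120:320,200:380];cv2.imwrite('pics/s6c.png',cv2.resize(i,None,fx=3,fy=3,interpolation=2))
from head import *
o=ctrl.get_obs();M=eul(o['orientation'])
from fitd import circ
H=M@TH;g=o['tool_pos']+M@og;u=g-H[:,2]*.033
print('scene shaft tip,seat',proj('scene',[S+shaft()[:,2]*.048,S]).round(1).tolist(),'head under, top',proj('scene',[u,u+H[:,2]*.054]).round(1).tolist())
"
```

```text
23.2 p [ 0.541  -0.0169  0.2085] o [-170.23   26.18 -159.52] q [  24.7   -7.2  -51.3   30.5  -23.4 -122.3] tilt 27.82 az -0.8 F [ 0.3  0.  -2. ] open 0.0398
jaw dir in head [-0.71   0.704  0.01 ]
head rel shaft rotvec deg (shaft axes) [-2.3   2.74 -0.09] tilt 3.58
grip in shaft frame mm [7.000e-01 1.000e-01 1.046e+02]
roll needed -0.0016
shift cm [-0.02  0.04  2.07]
clock 23.2 [ 0.541  -0.0169  0.2085] [-170.23   26.18 -159.52] q [  24.69   -7.19  -51.31   30.49  -23.36 -122.26] F [ 0.3  0.  -2. ] open 0.0398
jaw dir in head [-0.71   0.704  0.01 ]
scene shaft tip,seat [[285.4, 209.9], [280.7, 230.9]] head under, top [[288.1, 198.7], [293.2, 174.5]]
```

View pics/s6c.png

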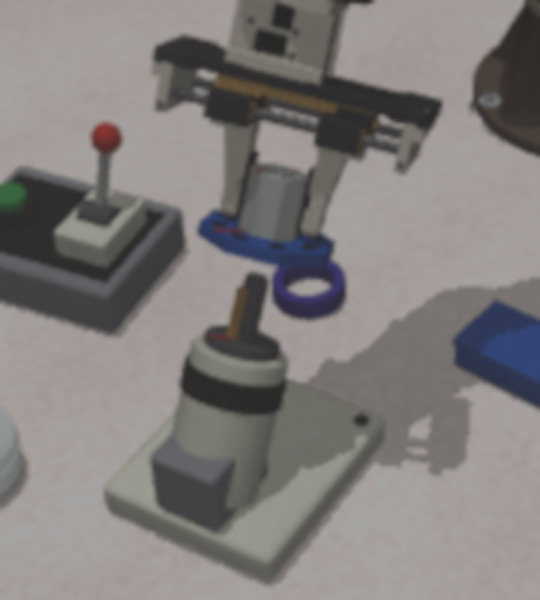

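View pics/w6.png

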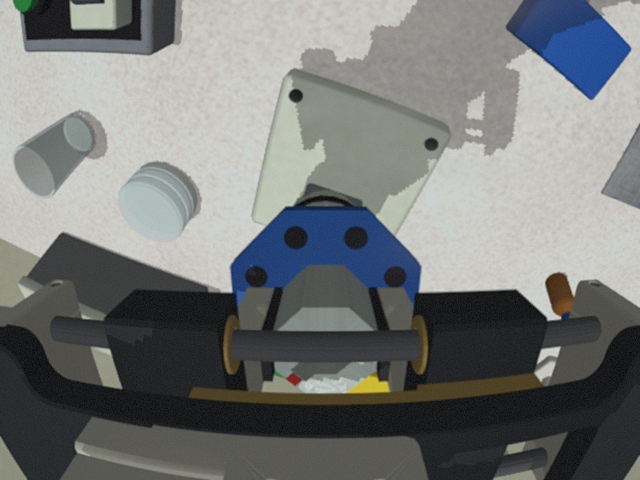

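```bash
cat > ins.py <<'E'
from head import *
# usage ins.py u e : underside at u mm out; point e mm above underside kept on axis
o=ctrl.get_obs();M=eul(o['orientation']);H=M@TH;Z=shaft()
g=o['tool_pos']+M@og
def pt(k): return g+H[:,2]*(k-33)/1000
for k in (0,20,54): print(k,(Z.T@(pt(k)-S)*1000).round(1))
if len(sys.argv)>2:
    u,e=float(sys.argv[1]),float(sys.argv[2])
    T=S+Z@np.array([0,0,u+e])/1000
    print('shift cm',(M.T@(T-pt(e))*100).round(2))
E
python3 ins.py 50 0; python3 ins.py 38 5
```

```text
jaw dir in head [-0.71   0.704  0.01 ]
0 [-0.4  0.3 73.2]
20 [ 0.5  1.  93.2]
54 [  2.1   2.2 127.1]
shift cm [-0.09 -0.06  2.32]
jaw dir in head [-0.71   0.704  0.01 ]
0 [-0.4  0.3 73.2]
20 [ 0.5  1.  93.2]
54 [  2.1   2.2 127.1]
shift cm [-0.1  -0.07  3.52]
```

>>> jog_arm:
  commands:
    - {"x": -0.05, "y": -0.05, "z": 1.2, "roll": 0}
    - {"x": -0.04, "y": 0, "z": 1.0, "roll": 0}
    - {"x": 0, "y": 0, "z": 0.4, "roll": 0}
    - {"x": 0, "y": 0, "z": 0, "roll": 0}

```text
clock: 23.75
tool_pos: [0.5539, -0.0165, 0.1871]
orientation: [-170.3, 26.3, -159.5]
force: [-0.5, -0.2, -2.2]
opening: 0.0399
```

```bash
python3 o.py; python3 ins.py 42 3;  python3 -c "
from h import *
snap('scene','s7.png')
i=cv2.imread('pics/s7.png')[150:270,230:350];cv2.imwrite('pics/s7c.png',cv2.resize(i,None,fx=5,fy=5,interpolation=2))"
```

```text
23.75 p [ 0.5539 -0.0165  0.1871] o [-170.29   26.34 -159.53] q [  22.1   -4.2  -53.5   36.   -17.9 -126.2] tilt 27.95 az -0.6 F [-0.5 -0.2 -2.2] open 0.0399
jaw dir in head [-0.71   0.704  0.01 ]
0 [-0.5 -0.6 46.8]
20 [ 0.4  0.2 66.7]
54 [  2.    1.4 100.7]
shift cm [-0.08  0.    0.47]
```

View pics/s7c.png

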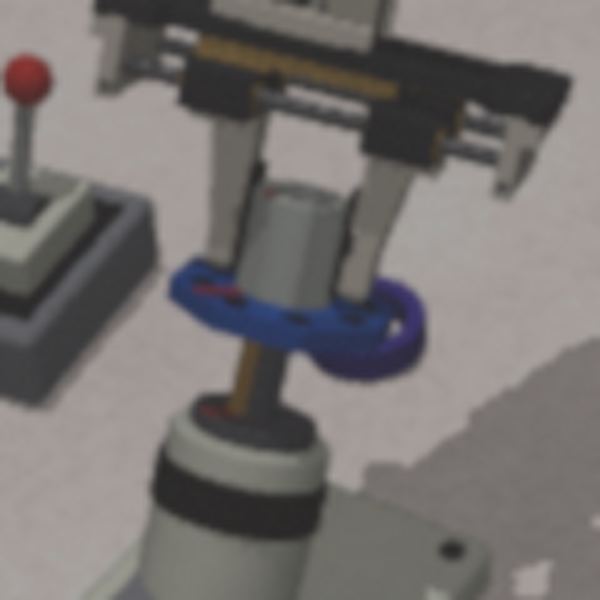

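>>> jog_arm:
  commands:
    - {"x": -0.05, "y": 0, "z": 0.4, "roll": 0}
    - {"x": 0, "y": 0, "z": 0.3, "roll": 0}
    - {"x": 0, "y": 0, "z": 0, "roll": 0}

```text
clock: 24.1
tool_pos: [0.5578, -0.0165, 0.1808]
orientation: [-170.3, 26.3, -159.6]
force: [-0.3, 0.1, -2.9]
opening: 0.0396
```

```bash
python3 o.py; python3 ins.py 36 6
```

```text
24.1 p [ 0.5578 -0.0165  0.1808] o [-170.31   26.33 -159.58] q [  21.1   -3.3  -54.2   38.2  -16.3 -127.7] tilt 27.94 az -0.6 F [-0.3  0.1 -2.9] open 0.0396
jaw dir in head [-0.71   0.704  0.01 ]
0 [-0.4 -0.6 39.4]
20 [ 0.6  0.2 59.3]
54 [ 2.2  1.5 93.3]
shift cm [-0.04  0.02  0.33]
```

>>> jog_arm:
  commands:
    - {"x": -0.04, "y": 0.02, "z": 0.3, "roll": 0}
    - {"x": 0, "y": 0, "z": 0.3, "roll": 0}
    - {"x": 0, "y": 0, "z": 0, "roll": 0}

```text
clock: 24.4
tool_pos: [0.5608, -0.0164, 0.1753]
orientation: [-170.3, 26.3, -159.6]
force: [-0.2, -0.6, -1.4]
opening: 0.04
```

```bash
python3 o.py; python3 ins.py 26 10
```

```text
24.4 p [ 0.5608 -0.0164  0.1753] o [-170.31   26.3  -159.59] q [  20.2   -2.6  -54.8   40.5  -14.9 -129.3] tilt 27.91 az -0.7 F [-0.2 -0.6 -1.4] open 0.04
jaw dir in head [-0.71   0.704  0.01 ]
0 [-0.5 -0.5 33.1]
20 [ 0.4  0.2 53.1]
54 [ 2.   1.5 87. ]
shift cm [-0.04  0.    0.71]
```

Key depth has been passed without contact force; I continue.

>>> jog_arm:
  commands:
    - {"x": -0.04, "y": 0, "z": 0.4, "roll": 0}
    - {"x": 0, "y": 0, "z": 0.3, "roll": 0}
    - {"x": 0, "y": 0, "z": 0, "roll": 0}

```text
clock: 24.7
tool_pos: [0.5644, -0.0164, 0.1692]
orientation: [-170.3, 26.3, -159.6]
force: [-0.3, -0.2, -2.1]
opening: 0.0399
```

```bash
python3 o.py; python3 ins.py 20 14;  python3 -c "
from h import *
snap('scene','s8.png')
i=cv2.imread('pics/s8.png')[150:270,230:350];cv2.imwrite('pics/s8c.png',cv2.resize(i,None,fx=5,fy=5,interpolation=2))"
```

```text
24.7 p [ 0.5644 -0.0164  0.1692] o [-170.31   26.29 -159.59] q [  18.8   -1.7  -55.6   43.7  -13.1 -131.5] tilt 27.9 az -0.7 F [-0.3 -0.2 -2.1] open 0.0399
jaw dir in head [-0.71   0.704  0.01 ]
0 [-0.5 -0.4 26. ]
20 [ 0.5  0.3 46. ]
54 [ 2.1  1.6 79.9]
shift cm [-0.   0.   0.6]
```

View pics/s8c.png

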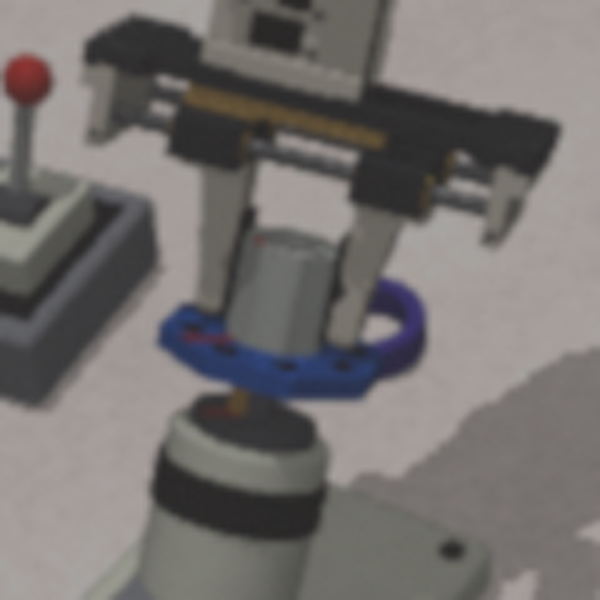

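>>> jog_arm:
  commands:
    - {"x": 0, "y": 0, "z": 0.35, "roll": 0}
    - {"x": 0, "y": 0, "z": 0.35, "roll": 0}
    - {"x": 0, "y": 0, "z": 0.35, "roll": 0}
    - {"x": 0, "y": 0, "z": 0, "roll": 0}

```text
clock: 25.15
tool_pos: [0.5693, -0.0165, 0.1602]
orientation: [-170.3, 26.3, -159.6]
force: [0.2, -0.9, -2.2]
opening: 0.0398
```

```bash
python3 o.py; python3 ins.py 8 20
```

```text
25.15 p [ 0.5693 -0.0165  0.1602] o [-170.31   26.3  -159.6 ] q [  16.    -0.5  -57.2   50.5  -10.  -136.1] tilt 27.91 az -0.7 F [ 0.2 -0.9 -2.2] open 0.0398
jaw dir in head [-0.71   0.704  0.01 ]
0 [-0.7 -0.7 15.7]
20 [ 0.2  0.  35.7]
54 [ 1.8  1.3 69.7]
shift cm [-0.01  0.01  0.77]
```

>>> jog_arm:
  commands:
    - {"x": 0, "y": 0, "z": 0, "roll": 0}
    - {"x": 0, "y": 0, "z": 0, "roll": 0}
    - {"x": 0, "y": 0, "z": 0, "roll": 0}
    - {"x": 0, "y": 0, "z": 0, "roll": 0}
    - {"x": 0, "y": 0, "z": 0, "roll": 0}
  gripper: 7

```text
clock: 25.65
tool_pos: [0.5696, -0.016, 0.1609]
orientation: [-170.3, 26.4, -159.6]
force: [0.1, -0.1, -1.2]
opening: 0.069
```

```bash
python3 o.py;  python3 -c "
from h import *
wsnap('w9.png')
snap('scene','s9.png')
i=cv2.imread('pics/s9.png')[150:270,230:350];cv2.imwrite('pics/s9c.png',cv2.resize(i,None,fx=5,fy=5,interpolation=2))"
```

```text
25.65 p [ 0.5696 -0.016   0.1609] o [-170.31   26.38 -159.57] q [  16.    -0.5  -57.1   50.5  -10.  -136.1] tilt 27.98 az -0.6 F [ 0.1 -0.1 -1.2] open 0.069
clock 25.65 [ 0.5696 -0.016   0.1609] [-170.31   26.38 -159.57] q [  16.04   -0.54  -57.14   50.48  -10.03 -136.09] F [ 0.1 -0.1 -1.2] open 0.069
```

View pics/s9c.png

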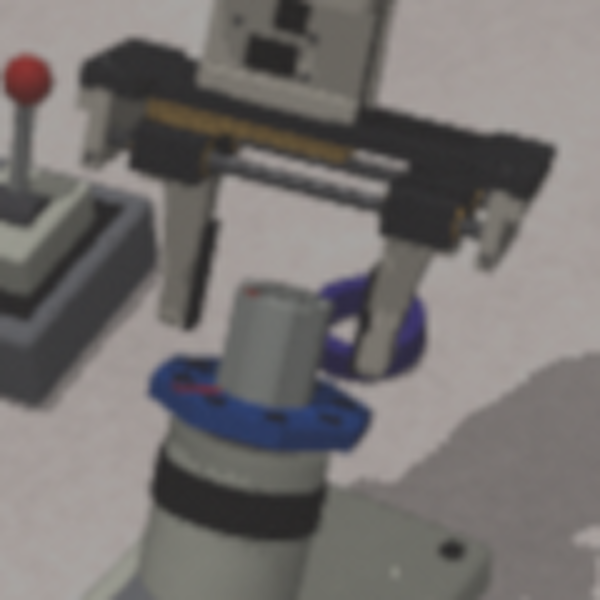

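View pics/w9.png

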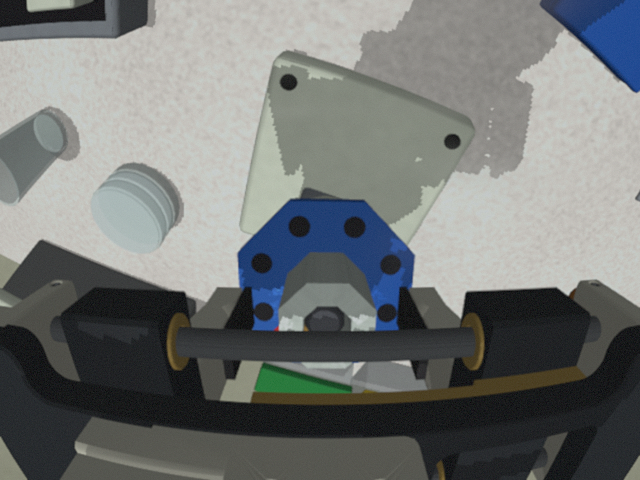

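```bash
python3 -c "
from h import *
from head import *
Z=shaft()
for h in (0,3,6): print(h,(proj('scene',[S+Z[:,2]*(.054+h/1000)])+[.2,2.6]).round(1), (proj('scene',circ) if 0 else ''))
p=lpose('w9.png')
for h in (0,3,6): print(h,proj('wrist',[S+Z[:,2]*(.054+h/1000)],p).round(1),proj('wrist',[S+Z[:,2]*.010+h/1000*Z[:,2]+ (-Z[:,2]*0)],p).round(1))
"
python3 - <<'E'
import cv2
i=cv2.imread('pics/w9.png')[190:370,220:430]; cv2.imwrite('pics/w9c.png',cv2.resize(i,None,fx=3,fy=3,interpolation=2))
i=cv2.imread('pics/s9.png')[200:250,255:310]; cv2.imwrite('pics/s9d.png',cv2.resize(i,None,fx=12,fy=12,interpolation=2))
E
```

```text
jaw dir in head [-0.71   0.704  0.01 ]
0 [[286.2 209.8]] 
3 [[286.5 208.5]] 
6 [[286.8 207.2]] 
0 [[323.7 330. ]] [[323.5 290.7]]
3 [[323.7 333.4]] [[323.5 292.9]]
6 [[323.7 337. ]] [[323.5 295.1]]
```

View pics/s9d.png

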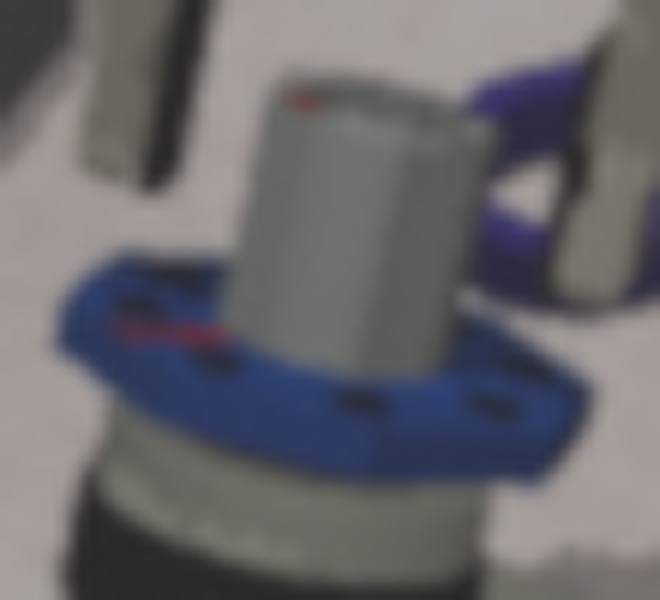

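View pics/w9c.png

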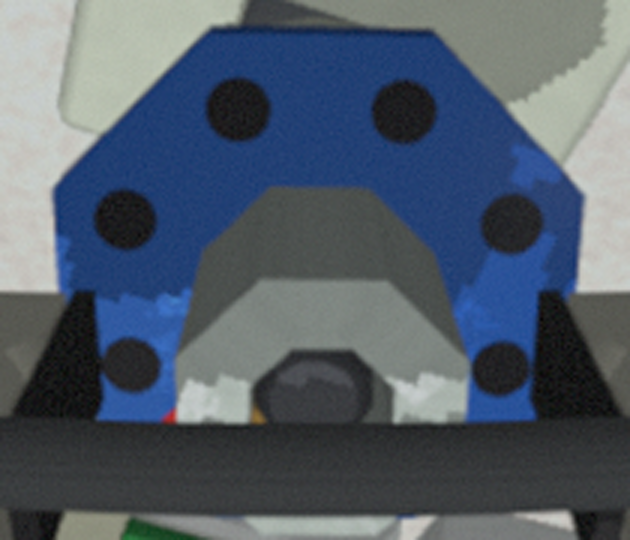

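>>> jog_arm:
  commands:
    - {"x": 0, "y": 0, "z": -1.5, "roll": 0}
    - {"x": 0, "y": 0, "z": -2, "roll": 0}
    - {"x": 0, "y": 0, "z": 0, "roll": 0}
    - {"x": 0, "y": 0, "z": 0, "roll": 0}

```text
clock: 26.15
tool_pos: [0.5535, -0.0152, 0.1921]
orientation: [-170.3, 26.5, -159.5]
force: [0.1, -0.7, -0.9]
opening: 0.0698
```

>>> jog_arm:
  commands:
    - {"x": 0, "y": 0, "z": 0, "roll": 0}
    - {"x": 0, "y": 0, "z": 0, "roll": 0}
    - {"x": 0, "y": 0, "z": 0, "roll": 0}
    - {"x": 0, "y": 0, "z": 0, "roll": 0}
  gripper: 2.6

```text
clock: 26.55
tool_pos: [0.5529, -0.0164, 0.191]
orientation: [-170.3, 26.3, -159.6]
force: [-0.2, 0.2, -0.8]
opening: 0.0433
```

```bash
python3 o.py; python3 -c "
from head import *
o=ctrl.get_obs();M=eul(o['orientation']);Z=shaft()
print('tcp in shaft mm',(Z.T@(o['tool_pos']-S)*1000).round(1))
T=S+Z[:,2]*.056+M@[0.0016,0,0]
print((M.T@(T-o['tool_pos'])*100).round(2))"
```

```text
26.55 p [ 0.5529 -0.0164  0.191 ] o [-170.31   26.29 -159.61] q [  22.6   -4.6  -52.9   34.7  -19.  -125.2] tilt 27.9 az -0.7 F [-0.2  0.2 -0.8] open 0.0433
jaw dir in head [-0.71   0.704  0.01 ]
tcp in shaft mm [ 0.2 -0.3 64.6]
[0.12 0.03 0.86]
```

>>> jog_arm:
  commands:
    - {"x": 0.1, "y": 0, "z": 0.2, "roll": 0}
    - {"x": 0, "y": 0, "z": 0, "roll": 0}
    - {"x": 0, "y": 0, "z": 0.2, "roll": 0}
    - {"x": 0, "y": 0, "z": 0.2, "roll": 0}
    - {"x": 0, "y": 0, "z": 0, "roll": 0}

```text
clock: 27.05
tool_pos: [0.555, -0.0164, 0.1854]
orientation: [-170.3, 26.3, -159.6]
force: [0.3, -0.4, 0.6]
opening: 0.026
```

>>> jog_arm:
  commands:
    - {"x": 0, "y": 0, "z": 0.2, "roll": 0}
    - {"x": 0, "y": 0, "z": 0, "roll": 0}

```text
clock: 27.25
tool_pos: [0.5559, -0.0164, 0.1837]
orientation: [-170.3, 26.3, -159.6]
force: [-0.9, -0.9, 0.7]
opening: 0.026
```

>>> jog_arm:
  commands:
    - {"x": 0, "y": 0, "z": 0.1, "roll": 0}
    - {"x": 0, "y": 0, "z": 0, "roll": 0}

```text
clock: 27.45
tool_pos: [0.5564, -0.0164, 0.183]
orientation: [-170.3, 26.3, -159.6]
force: [-1.1, -0.5, -0.0]
opening: 0.026
```

>>> jog_arm:
  commands:
    - {"x": 0, "y": 0, "z": 0.1, "roll": 0}
    - {"x": 0, "y": 0, "z": 0, "roll": 0}

```text
clock: 27.65
tool_pos: [0.5569, -0.0164, 0.1822]
orientation: [-170.3, 26.3, -159.6]
force: [0.4, 0.1, 0.2]
opening: 0.026
```

>>> jog_arm:
  commands:
    - {"x": 0, "y": 0, "z": 0.1, "roll": 0}
    - {"x": 0, "y": 0, "z": 0, "roll": 0}

```text
clock: 27.85
tool_pos: [0.5574, -0.0165, 0.1817]
orientation: [-170.3, 26.4, -159.6]
force: [-5.4, 0.3, 6.8]
opening: 0.026
```

>>> jog_arm:
  commands:
    - {"x": 0, "y": 0, "z": 0.1, "roll": 0}
    - {"x": 0, "y": 0, "z": 0, "roll": 0}

```text
clock: 28.05
tool_pos: [0.5577, -0.0166, 0.1816]
orientation: [-170.3, 26.4, -159.6]
force: [-17.2, 2.0, 15.3]
opening: 0.0259
```

>>> jog_arm:
  commands:
    - {"x": 0, "y": 0, "z": 0.1, "roll": 0}
    - {"x": 0, "y": 0, "z": 0, "roll": 0}

```text
clock: 28.25
tool_pos: [0.5579, -0.0166, 0.1815]
orientation: [-170.3, 26.5, -159.6]
force: [-29.6, 3.3, 27.4]
opening: 0.0257
```

>>> jog_arm:
  commands:
    - {"x": 0, "y": 0, "z": -0.5, "roll": 0}
    - {"x": 0, "y": 0, "z": -3, "roll": 0}
    - {"x": 0, "y": 0, "z": -4, "roll": 0}
    - {"x": 0, "y": 0, "z": -4, "roll": 0}
    - {"x": 0, "y": 0, "z": 0, "roll": 0}
  gripper: 0

```text
clock: 28.75
tool_pos: [0.5051, -0.0146, 0.2872]
orientation: [-170.4, 26.9, -159.5]
force: [-0.3, 0.8, -0.2]
opening: 0.0007
```

```bash
python3 o.py
python3 - <<'E'
from fk import *
o=ctrl.get_obs();M=eul(o['orientation']);q0=o['joint_pos']
for p in [(.38,-.252,.2),(.395,-.252,.126),(.44,-.252,.126),(.49,-.252,.126),(.455,-.342,.12),(.4625,-.342,.06)]:
    for r in (0,):
        q,e=ik(np.array(p),M,q0);print(p,q.round(1),round(e,2))
snap('scene','s10.png')
i=cv2.imread('pics/s10.png')[130:270,170:330];cv2.imwrite('pics/s10c.png',cv2.resize(i,None,fx=4,fy=4,interpolation=2))
snap('top','t10.png')
E
```

```text
28.75 p [ 0.5051 -0.0146  0.2872] o [-170.38   26.87 -159.52] q [  30.4  -16.4  -44.9   22.7  -38.7 -117.2] tilt 28.42 az -0.1 F [-0.3  0.8 -0.2] open 0.0007
(0.38, -0.252, 0.2) [-16.  -12.3 -40.2 -13.  -35.3 -47. ] 0.0
(0.395, -0.252, 0.126) [-16.2  -4.1 -43.4 -18.6 -24.3 -40.4] 0.0
(0.44, -0.252, 0.126) [-13.5  -0.5 -41.  -16.7 -22.7 -44.4] 0.0
(0.49, -0.252, 0.126) [-11.4   3.5 -37.7 -14.7 -21.5 -48.1] 0.0
(0.455, -0.342, 0.12) [-28.    7.7 -28.8 -26.  -30.6 -24. ] 0.0
(0.4625, -0.342, 0.06) [-29.   13.8 -29.1 -32.6 -25.3 -15.9] 0.0
```

View pics/s10c.png

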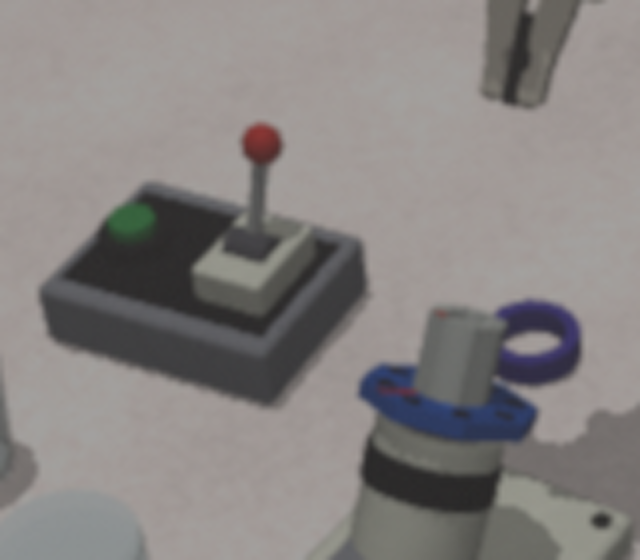

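```bash
python3 to.py .375 -.252 .20;python3 w2t.py .5 0 -7.4; python3 w2t.py 3 0 0
```

```text
shift cm [ 21.95 -17.71   1.25] after [-170.37   26.54 -159.56]
[2.89 0.97 6.76]
[-2.51 -0.82  1.41]
```

>>> jog_arm:
  commands:
    - {"x": 3.7, "y": -2.95, "z": 0.2, "roll": 0}
    - {"x": 3.7, "y": -2.95, "z": 0.2, "roll": 0}
    - {"x": 3.7, "y": -2.95, "z": 0.2, "roll": 0}
    - {"x": 3.7, "y": -2.95, "z": 0.2, "roll": 0}
    - {"x": 3.7, "y": -2.95, "z": 0.2, "roll": 0}
    - {"x": 3.45, "y": -2.95, "z": 0.25, "roll": 0}
    - {"x": 1.45, "y": 0.5, "z": 3.4, "roll": 0}
    - {"x": 1.45, "y": 0.5, "z": 3.4, "roll": 0}
    - {"x": 0, "y": 0, "z": 0, "roll": 0}
    - {"x": 0, "y": 0, "z": 0, "roll": 0}

```text
clock: 29.85
tool_pos: [0.3872, -0.2363, 0.1296]
orientation: [-170.5, 25.9, -159.7]
force: [1.0, -0.3, 0.1]
opening: 0.0003
```

```bash
python3 o.py; python3 -c "
from h import *
wsnap('w11.png')
snap('scene','s11.png')
i=cv2.imread('pics/s11.png')[100:240,150:310];cv2.imwrite('pics/s11c.png',cv2.resize(i,None,fx=4,fy=4,interpolation=2))"; python3 w2t.py 1 0 0; python3 to.py .393 -.252 .126
```

```text
29.85 p [ 0.3872 -0.2363  0.1296] o [-170.51   25.92 -159.71] q [-11.5  -6.9 -47.  -12.7 -23.3 -49.8] tilt 27.49 az -0.6 F [ 1.  -0.3  0.1] open 0.0003
clock 29.85 [ 0.3872 -0.2363  0.1296] [-170.51   25.92 -159.71] q [-11.55  -6.87 -46.99 -12.75 -23.32 -49.83] F [ 1.  -0.3  0.1] open 0.0003
[-0.84 -0.28  0.47]
shift cm [ 0.39 -1.54  0.72] after [-170.33   26.17 -159.55]
```

View pics/s11c.png

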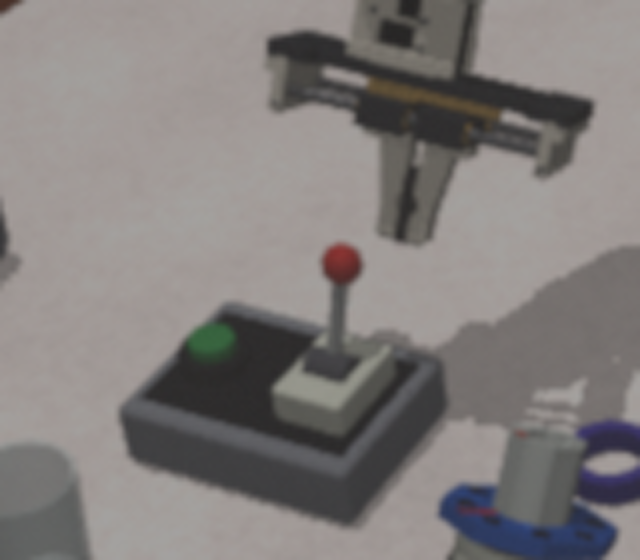

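View pics/w11.png

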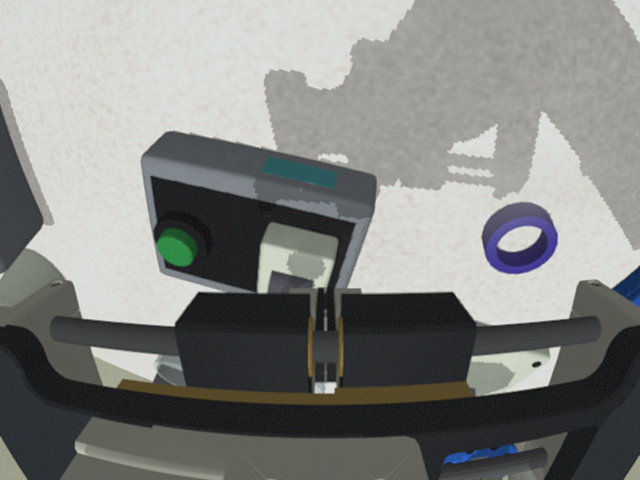

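>>> jog_arm:
  commands:
    - {"x": 0.35, "y": -1.55, "z": 0.6, "roll": 0}
    - {"x": -1.26, "y": -0.42, "z": 0.7, "roll": 0}
    - {"x": -1.26, "y": -0.42, "z": 0.7, "roll": 0}
    - {"x": -1.26, "y": -0.42, "z": 0.7, "roll": 0}
    - {"x": 0, "y": 0, "z": 0, "roll": 0}

```text
clock: 30.45
tool_pos: [0.4394, -0.2516, 0.1265]
orientation: [-170.3, 26.2, -159.5]
force: [-0.5, 0.1, 0.8]
opening: 0.0003
```

```bash
python3 o.py; python3 -c "
from h import *
snap('scene','s12.png')
i=cv2.imread('pics/s12.png')[100:240,150:310];cv2.imwrite('pics/s12c.png',cv2.resize(i,None,fx=4,fy=4,interpolation=2))"
```

```text
30.45 p [ 0.4394 -0.2516  0.1265] o [-170.34   26.16 -159.5 ] q [-12.7  -0.7 -41.5 -14.7 -22.7 -46.8] tilt 27.77 az -0.6 F [-0.5  0.1  0.8] open 0.0003
```

View pics/s12c.png

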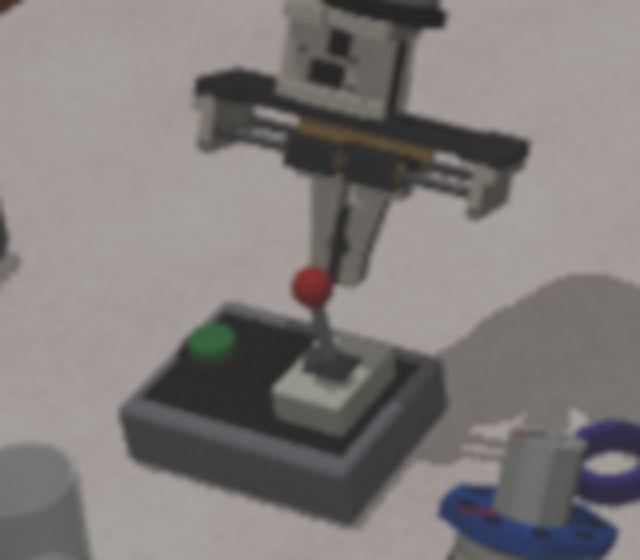

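>>> jog_arm:
  commands:
    - {"x": -1.26, "y": -0.42, "z": 0.7, "roll": 0}
    - {"x": -1.26, "y": -0.42, "z": 0.7, "roll": 0}
    - {"x": 0, "y": 0, "z": 0, "roll": 0}

```text
clock: 30.8
tool_pos: [0.4679, -0.2521, 0.1254]
orientation: [-170.4, 26.1, -159.6]
force: [-2.5, -0.3, 1.0]
opening: 0.0005
```

>>> jog_arm:
  commands:
    - {"x": -0.42, "y": -0.14, "z": 0.23, "roll": 0}
    - {"x": 0, "y": 0, "z": 0, "roll": 0}

```text
clock: 31.0
tool_pos: [0.4692, -0.252, 0.1247]
orientation: [-170.6, 25.9, -159.7]
force: [-16.6, 0.9, 11.2]
opening: 0.0007
```

>>> jog_arm:
  commands:
    - {"x": -0.42, "y": -0.14, "z": 0.23, "roll": 0}
    - {"x": 0, "y": 0, "z": 0, "roll": 0}

```text
clock: 31.2
tool_pos: [0.4701, -0.2522, 0.1235]
orientation: [-170.8, 25.6, -159.8]
force: [-34.0, -4.0, 23.0]
opening: 0.0006
```

```bash
python3 o.py; python3 -c "
from h import *
snap('scene','s13.png')
i=cv2.imread('pics/s13.png')[100:240,150:310];cv2.imwrite('pics/s13c.png',cv2.resize(i,None,fx=4,fy=4,interpolation=2))"
```

```text
31.2 p [ 0.4701 -0.2522  0.1235] o [-170.76   25.62 -159.84] q [-11.4   2.2 -39.3 -13.2 -22.3 -49.4] tilt 27.13 az -0.5 F [-34.  -4.  23.] open 0.0006
```

View pics/s13c.png

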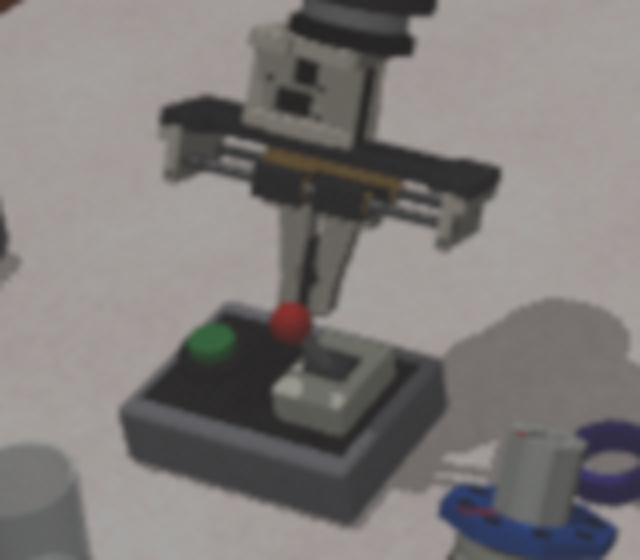

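>>> jog_arm:
  commands:
    - {"x": 0.84, "y": 0.28, "z": -0.47, "roll": 0}
    - {"x": 2.5, "y": 0.84, "z": -1.4, "roll": 0}
    - {"x": 0, "y": 0, "z": -3, "roll": 0}
    - {"x": 0, "y": 0, "z": 0, "roll": 0}
    - {"x": 0, "y": 0, "z": 0, "roll": 0}

```text
clock: 31.75
tool_pos: [0.4238, -0.2523, 0.1539]
orientation: [-170.3, 26.3, -159.6]
force: [0.0, -0.1, -0.1]
opening: 0.0004
```

```bash
python3 o.py; python3 -c "
from h import *
wsnap('w14.png');p=lpose('w11.png');print(onplane('wrist',177,249,.067,p))"; python3 to.py .455 -.342 .11
```

```text
31.75 p [ 0.4238 -0.2523  0.1539] o [-170.27   26.29 -159.61] q [-13.2  -4.7 -41.2 -13.  -26.7 -48.5] tilt 27.91 az -0.8 F [ 0.  -0.1 -0.1] open 0.0004
clock 31.75 [ 0.4238 -0.2523  0.1539] [-170.27   26.29 -159.61] q [-13.2   -4.74 -41.24 -12.95 -26.73 -48.48] F [ 0.  -0.1 -0.1] open 0.0004
[ 0.45817408 -0.34028492  0.067     ]
shift cm [ 2.07 -8.75  5.33] after [-170.34   26.21 -159.63]
```

View pics/w14.png

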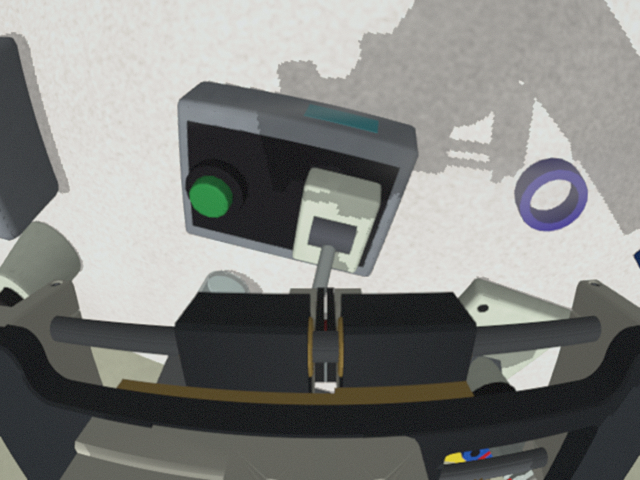

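```bash
python3 -c "
from h import *
print(onplane('wrist',211,197,.067,lpose('w14.png')))";python3 to.py .45 -.341 .14; python3 to.py .466 -.341 .085; python3 w2t.py 0 0 -1
```

```text
[ 0.45832647 -0.34077684  0.067     ]
shift cm [ 1.13 -8.97  2.44] after [-170.34   26.21 -159.63]
shift cm [ 2.22 -8.58  8.05] after [-170.34   26.21 -159.63]
[0.44 0.15 0.88]
```

>>> jog_arm:
  commands:
    - {"x": 0.5, "y": -4.4, "z": 0.6, "roll": 0}
    - {"x": 0.5, "y": -4.4, "z": 1.2, "roll": 0}
    - {"x": 0.6, "y": 0.1, "z": 3.0, "roll": 0}
    - {"x": 0.5, "y": 0.1, "z": 2.6, "roll": 0}
    - {"x": 0, "y": 0, "z": 0, "roll": 0}
    - {"x": 0, "y": 0, "z": 0, "roll": 0}

```text
clock: 32.4
tool_pos: [0.4632, -0.3405, 0.0898]
orientation: [-170.5, 26.0, -159.7]
force: [-0.0, 1.3, 0.7]
opening: 0.0003
```

```bash
python3 o.py; python3 to.py .465 -.341 .072; python3 -c "
from h import *
wsnap('w15.png')
snap('scene','s15.png')
i=cv2.imread('pics/s15.png')[100:240,150:310];cv2.imwrite('pics/s15c.png',cv2.resize(i,None,fx=4,fy=4,interpolation=2))"
```

```text
32.4 p [ 0.4632 -0.3405  0.0898] o [-170.51   26.02 -159.68] q [-27.   10.7 -29.5 -26.7 -27.3 -23.5] tilt 27.58 az -0.5 F [-0.   1.3  0.7] open 0.0003
shift cm [0.64 0.17 1.66] after [-170.51   26.02 -159.68]
clock 32.4 [ 0.4632 -0.3405  0.0898] [-170.51   26.02 -159.68] q [-26.97  10.73 -29.46 -26.71 -27.29 -23.46] F [-0.   1.3  0.7] open 0.0003
```

View pics/s15c.png

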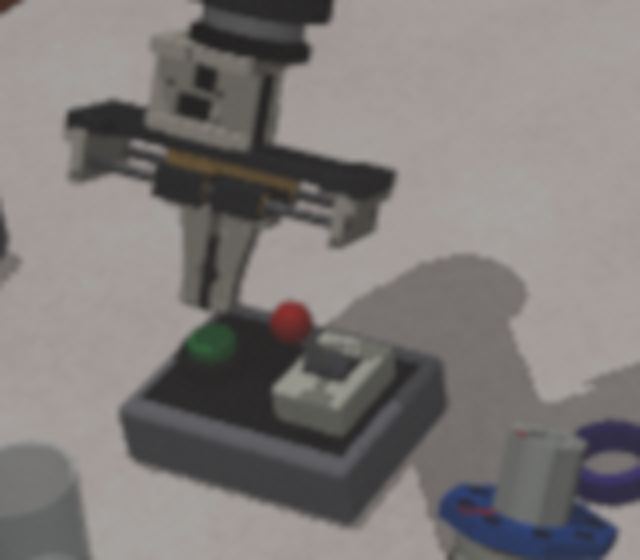

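View pics/w15.png

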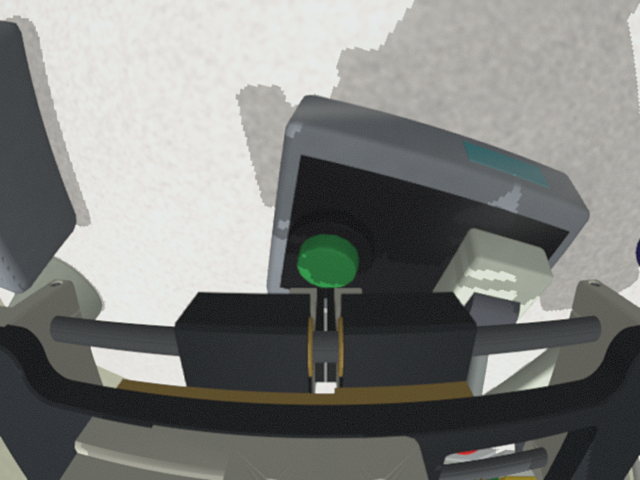

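>>> jog_arm:
  commands:
    - {"x": 0.35, "y": 0.12, "z": 0.7, "roll": 0}
    - {"x": 0.35, "y": 0.12, "z": 0.7, "roll": 0}
    - {"x": 0, "y": 0, "z": 0, "roll": 0}

```text
clock: 32.8
tool_pos: [0.4629, -0.3401, 0.0741]
orientation: [-170.5, 26.1, -159.7]
force: [-0.4, 0.5, -0.6]
opening: 0.0007
```

>>> jog_arm:
  commands:
    - {"x": 0.13, "y": 0.05, "z": 0.26, "roll": 0}
    - {"x": 0, "y": 0, "z": 0, "roll": 0}

```text
clock: 33.0
tool_pos: [0.4634, -0.3406, 0.0719]
orientation: [-170.4, 26.1, -159.7]
force: [0.3, -0.5, 0.9]
opening: 0.0002
```

>>> jog_arm:
  commands:
    - {"x": 0.13, "y": 0.05, "z": 0.26, "roll": 0}
    - {"x": 0, "y": 0, "z": 0, "roll": 0}

```text
clock: 33.2
tool_pos: [0.4635, -0.3407, 0.069]
orientation: [-170.4, 26.1, -159.6]
force: [0.1, 0.3, 2.8]
opening: 0.0004
```

>>> jog_arm:
  commands:
    - {"x": 0.09, "y": 0.03, "z": 0.18, "roll": 0}
    - {"x": 0, "y": 0, "z": 0, "roll": 0}

```text
clock: 33.4
tool_pos: [0.4635, -0.3407, 0.0671]
orientation: [-170.4, 26.1, -159.6]
force: [-0.7, 0.3, 4.0]
opening: 0.0006
```

>>> jog_arm:
  commands:
    - {"x": 0.09, "y": 0.03, "z": 0.18, "roll": 0}
    - {"x": 0, "y": 0, "z": 0, "roll": 0}

```text
clock: 33.6
tool_pos: [0.4636, -0.3407, 0.0652]
orientation: [-170.4, 26.2, -159.6]
force: [-2.7, 1.6, 5.9]
opening: 0.0004
```

>>> jog_arm:
  commands:
    - {"x": 0.09, "y": 0.03, "z": 0.18, "roll": 0}
    - {"x": 0, "y": 0, "z": 0, "roll": 0}

```text
clock: 33.8
tool_pos: [0.4638, -0.3408, 0.0646]
orientation: [-170.3, 26.2, -159.6]
force: [-8.3, 4.6, 21.6]
opening: 0.0002
```

```bash
python3 o.py; python3 -c "
from h import *
snap('scene','s16.png')
i=cv2.imread('pics/s16.png')[100:240,150:310];cv2.imwrite('pics/s16c.png',cv2.resize(i,None,fx=4,fy=4,interpolation=2))"
```

```text
33.8 p [ 0.4638 -0.3408  0.0646] o [-170.3    26.21 -159.56] q [-27.7  13.2 -29.6 -30.1 -25.  -19.1] tilt 27.83 az -0.7 F [-8.3  4.6 21.6] open 0.0002
```

View pics/s16c.png

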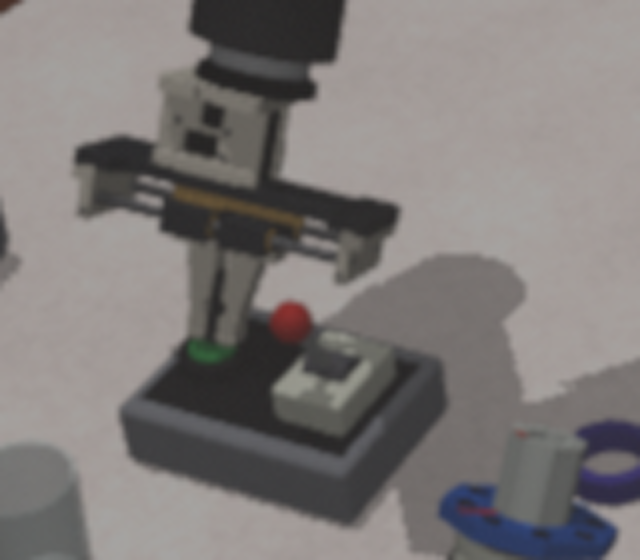

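>>> jog_arm:
  commands:
    - {"x": -0.44, "y": -0.15, "z": -0.88, "roll": 0}
    - {"x": -0.9, "y": -0.3, "z": -1.8, "roll": 0}
    - {"x": 0, "y": 0, "z": -4, "roll": 0}
    - {"x": 0, "y": 0, "z": -4, "roll": 0}
    - {"x": 0, "y": 0, "z": -4, "roll": 0}
    - {"x": 0, "y": 0, "z": 0, "roll": 0}
    - {"x": 0, "y": 0, "z": 0, "roll": 0}
    - {"x": 0, "y": 0, "z": 0, "roll": 0}

```text
clock: 34.65
tool_pos: [0.4072, -0.3394, 0.1983]
orientation: [-170.5, 26.1, -159.7]
force: [0.7, -0.4, -0.4]
opening: 0.0002
```

```bash
python3 o.py; python3 -c "
from h import *
snap('scene','s17.png');snap('top','t17.png')
i=cv2.imread('pics/s17.png')[120:320,150:350];cv2.imwrite('pics/s17c.png',cv2.resize(i,None,fx=3,fy=3,interpolation=2))"
```

```text
34.65 p [ 0.4072 -0.3394  0.1983] o [-170.5    26.09 -159.7 ] q [-29.5  -1.6 -28.2 -20.2 -40.5 -29.6] tilt 27.65 az -0.5 F [ 0.7 -0.4 -0.4] open 0.0002
```

View pics/s17c.png

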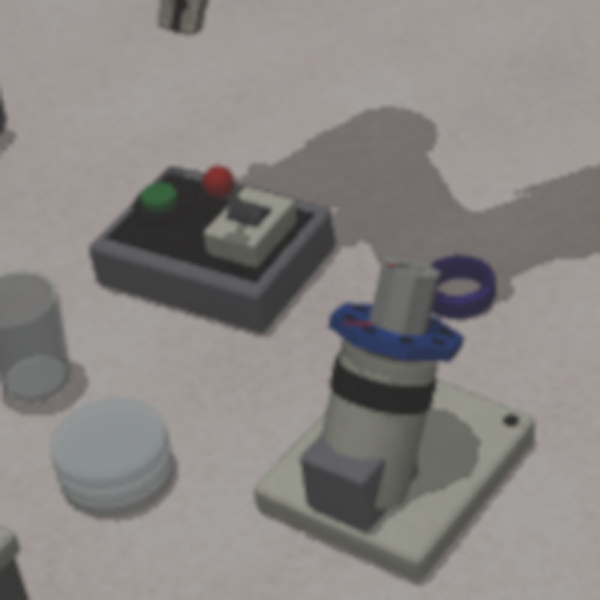

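View pics/t17.png

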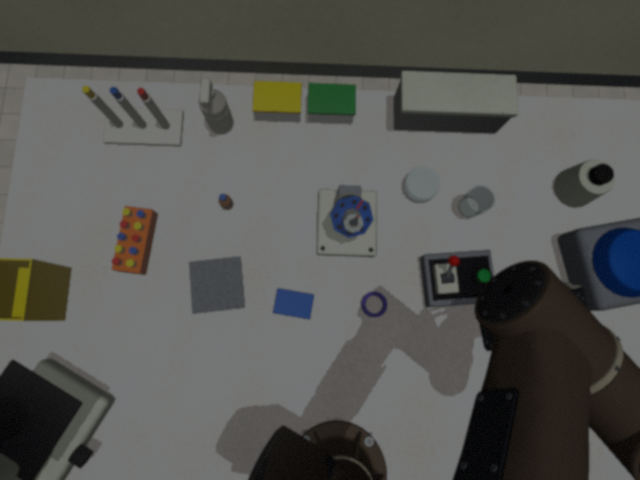

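Everything is as asked: the head is seated on the flange, the lever is over at the back, the button is up again, the bystanders are where they were, and the arm is clear.

```bash
python3 -c "
from plant import ctrl
print(ctrl.close_job(), ctrl.get_obs()['clock'])"
```

```text
the job is handed in; nothing more can be done
the job is handed in; nothing more can be done
```

The rotor head is seated on the shaft, the power lever is switched over, and the start button has been pressed and has come back up. I handed the job in at about 35 s of the 58 s allowed.

**How it went**
- **Tilt:** The jog interface has no tilt command, and a test row with an extra "pitch" key was refused. I tilted the tool by pushing against the arm's outer and inner reach limits.
- **Rotor head:** I picked it up by the boss flats, turned the keyway to the key, and slid it on until the underside was about 16 mm from the flange. The arm could not hold that angle all the way down, so I let go there. The head slid down by itself, and I then pressed it with the fingertips.
- **Lever and button:** I pushed the lever to its stop with the closed fingers, then pressed the button fully down, let it up, and backed off.

**Last checks**
- **Head home:** The fingertips met firm resistance at 54 mm out from the flange, which is the head's height, so it is home. The red marks line up in the pictures. I pressed with about 40 N there.
- **Lever:** The force rose to about 40 N in total (34 N along the push) at the stop, and the picture shows the lever leaning to the back.
- **Button:** It travelled about 6 mm against the spring, then met a hard stop at about 23 N. It shows as up again in the picture.
- **Bystanders:** By eye, all six are where they started in the overhead picture. The arm was clear of everything, with no significant force on the tool.

**What disagreed:** The shaft's lean direction came out about 3 degrees apart in two views, and the camera-to-hand offset about 1 to 2 mm off. I used averages, and the head went on without any noticeable contact force.

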